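# Lay out the carrots with the kitchen tongs

### The job

Take the scissor tongs from their steel stand and, touching the carrots with the tongs only, lay the two carrots gently lengthwise in the blue dish, one in the middle of each lane. Then put the tongs back upright in their stand. Leave the cream parsnip on the board and the bottle, bowl and jar where they are.

Things in the scene. Friction and masses are not known exactly. Their poses are not given: they have to be found in the camera images.
- tongs: Scissor tongs of steel rod, red grips and jaws, 125 mm tall, 100 g, standing jaws down in the stand. Two crossing arms on a pin; a spring holds them open. Origin: level of the open jaw tips, midway between the jaws; z up to the handles; they open and close along y; the same after a half turn about z. They hold in a gripper only while squeezed.
- tongs_grip (a point): Midway between the handles, 118 mm above the tongs' origin, axes as the tongs. Handles: two red round bars along x, 12 mm thick, 34 mm long, at y = +-25 mm; squeeze from above across y. 61 mm over their outsides when open (6 N holds them there), 55 mm for a light hold, 42 mm (8 N) when the jaws meet a 25 mm thing; past 61 mm they come free.
- tongs_jaws (a point): Midway between the jaws, 13 mm above the tongs' origin. Jaws: flat pads 22 mm wide (x), 30 mm tall, 6 mm thick; gap 46 mm open, 40 mm in the light hold; they move about as far as the handles and stand upright at 25 mm gap. As they close to that, tips move down and handles up by 4 mm in the tongs' frame: tips are 118 mm below the handle bars' axes when open, 125 mm then.
- stand: Steel open-topped box, 44 mm (x) by 86 mm (y) outside, 65 mm high, walls and floor 5 mm thick; fixed. Origin: centre of its underside; z up. The tongs stand inside on its floor, their y along its y.
- dish: Blue ceramic dish, 142 mm (x) by 141 mm (y), 32 mm high, walls and floor 5 mm thick, with one dividing wall along x (5 mm thick, as high as the rim) that makes two lanes, each 132 mm long and 63 mm wide; fixed. Origin: centre of its underside; the lanes run along x.
- lane_a (a point): Centre of the floor of the dish's lane on its +y side; x along the lane, z up. The dish rim is 27 mm higher.
- lane_b (a point): Centre of the floor of the dish's lane on its -y side; x along the lane, z up.
- board: Wooden chopping board, 240 mm (x) by 260 mm (y), 18 mm thick, fixed; the carrots and the parsnip lie on it roughly along its x. Origin: centre of its underside.
- carrot_a: Orange carrot, 100 mm long, 25 mm thick, blunt and nearly cylindrical, about 55 g (40 to 80 g); firm: a handle squeeze of 20 to 50 N holds it in the tongs. It has small flats along its underside and sides, so it does not roll. Origin: middle of its underside (its axis is 12.5 mm higher); x runs along its length towards the green stalk stub.
- carrot_b: Second orange carrot, the same: 100 mm long, 25 mm thick, blunt and nearly cylindrical, about 55 g (40 to 80 g); firm: a handle squeeze of 20 to 50 N holds it in the tongs. It has small flats along its underside and sides, so it does not roll. Origin: middle of its underside (its axis is 12.5 mm higher); x runs along its length towards the green stalk stub.
- parsnip: Cream parsnip, shaped as the carrots, to be left alone: 100 mm long, 25 mm thick, blunt and nearly cylindrical, about 55 g (40 to 80 g); firm: a handle squeeze of 20 to 50 N holds it in the tongs. It has small flats along its underside and sides, so it does not roll. Origin: middle of its underside (its axis is 12.5 mm higher); x runs along its length towards the green stalk stub.
- bottle: Amber syrup bottle with a white cap and yellow label, radius 30 mm, 210 mm high, 600 g, loose, beside the way between board and dish. Origin: centre of its underside.
- bowl: Small glass bowl with a lime in it, rim radius 45 mm, 50 mm high, 300 g, loose. Origin: centre of its underside.
- jar: Green glass jar with a metal cap, radius 30 mm, 90 mm high, 300 g, loose. Origin: centre of its underside.
Not all that is in view belongs to the job. Leave any orange or purple look-alike of the tongs alone.

How it is judged:
By the outcome, as a careful person would: the job done as asked, in the order asked, and still so for the second after the job is handed in, with the robot touching nothing.
It also fails if it takes over 69 s, if anything falls off the work surface, if the arm or the gripper's body presses on something with over 40 N, if the wrist force passes 120 N, or if a joint passes its speed limit or range.

### The arm

A 7-joint arm with a two-finger parallel gripper is mounted at the origin on the work surface. World frame = base frame: x ahead of the robot, y to its left, z up, the work surface at z = 0. Lengths are in mm, angles in rad, forces in N, time in s.
With the tool pointing down it reaches from about 400 to 875 mm from the base axis. Payload 4.4 kg.
Tool frame: the origin (TCP) lies midway between the tips of the shut fingers; the grasp point (between the pads) lies 19 mm behind it; z points along the fingers, y is the line along which they close (so a half turn about z gives the same grasp; the last joint's range is limited). The gripper opens to 85 mm and grips with 20 to 120 N. Pads are 22 mm wide; open, the fingers measure 114 mm over their backs; the gripper's body (76 mm by 85 mm) begins 54 mm behind the grasp point. The pads swing forward as they close: fully open they stand 13 mm farther back than shut.
Start: joints at [-1.202, 0.628, 0.038, 1.517, -0.027, 0.996, -0.02], TCP at [273.778, 589.545, 231.313] pointing down, gripper open.
Joint ranges: [-3.06, 3.06], [-0.37, 2.12], [-1.25, 1.32], [0.18, 2.47], [-1.1, 4.24], [0.23, 1.98], [-2.94, 2.94]. Speed limits (rad/s): [2.57, 2.57, 3.14, 3.14, 3.14, 3.14, 3.14].

### API

Orientations are given as [roll, pitch, yaw] about the fixed x, y, z axes, in that order (R = Rz(yaw) Ry(pitch) Rx(roll)).
In Python, from cell import ctrl, get_image, get_calibration gives the robot as it stands.
- The arm moves only by the shell command python3 -m creep 'ROWS'. ROWS is JSON, a list of rows, each an object of numbers: "dx", "dy", "dz": the shift along the world's x, y, z normalised to -1 to 1, where 1 is 0.4 m; "rx", "ry", "rz": the turn, a rotation vector about the world's x, y, z normalised to -1 to 1, where 1 is 2 pi rad; "grip": the closure, from -1 (fully open) to 1 (shut). A call has exactly 5 rows; each row is the pose to reach, as a shift and turn from the pose commanded when the call began, turning the shorter way round; what a row does not reach only later rows make up. A row lasts 1/8 s, in which the tool goes at most 62.5 mm and 10.7 degrees, less where a joint would pass 70% of its speed; a pose out of reach is approached as far as the arm can. A call with a number of a shift or a turn outside -1 to 1 is refused whole. A call with a gripper value outside its range is refused whole. The fingers move at their own pace and stop on an object; the grip force is fixed at half the most. Time passes only in rows, so rows that repeat a pose let the fingers close, or fill a call up. It gives the time, the measured TCP pose, the force, the opening and the grip force at its end, in the units of the state.
- ctrl.read_state(): the state, without advancing time (a new reading comes with each control period).
- get_image(name): name is "scene" or "top" or "wrist"; returns the picture (480x640x3 uint8, red, green, blue); there is no depth.
- get_calibration(name): a dict with "mtx" (3x3 intrinsics, pixels), "distortion" ([k1, k2, p1, p2, k3] as OpenCV has them; the pictures are not rectified), "world_from_camera" (4x4, takes a point from camera to world coordinates). Camera axes: x right, y down, z forward; pixel columns grow to the right and rows downward; lengths in mm; the calibration is good to about 2 mm. A picture is of the moment at which its call begins: read the wrist's pose just before it. get_calibration takes no time and is no camera call; for the wrist camera it gives the pose at the moment of the call.
- ctrl.finish_job(): hands the job in; it is judged then, once.
The state is a dict: "clock": time; "qpos": joint angles; "qd": joint speeds; "tau": joint torques, N m; "eef_pos": TCP position; "tool_rot": TCP orientation; "force": force on the tool from outside, world axes, zero at the start; "torque": the same for the moment, N m; "width": finger opening in mm; "gripper_force": force on a finger pad.
Only numpy, scipy, OpenCV 4.12 (cv2) and the standard library are available. Lean on these libraries where they do the work, as an engineer would, in place of code of your own. Each camera call takes 0.05 s, during which the arm holds its last target. There are 200 camera calls.

## Working session

There is one attempt and no reset: what is moved stays moved. The work goes in short steps, Python scripts to look and compute and a shell command to move; the robot and the scene stay as the last step left them, time stands still between calls to the robot, and variables do not carry over. Pictures are saved under pics/ and viewed, at most 10 in all, crops included, and the job is handed in when it is done.

```bash
mkdir -p pics; ls
python3 - <<'E'
from cell import ctrl,get_image,get_calibration
import cv2,json
for n in("scene","top"):
    im=get_image(n);cv2.imwrite(f"pics/{n}0.png",im[:,:,::-1])
    c=get_calibration(n);print(n,c)
s=ctrl.read_state();print(s)
E
```

```text
pics
scene {'mtx': array([[463.80293666,   0.        , 324.56966597],
       [  0.        , 463.80293666, 233.76184934],
       [  0.        ,   0.        ,   1.        ]]), 'distortion': array([0.00930854, 0.        , 0.        , 0.        , 0.        ]), 'world_from_camera': array([[-3.86805764e-01,  5.67230332e-01, -7.27070183e-01,
         1.15976884e+03],
       [ 9.22150480e-01,  2.41729119e-01, -3.02002526e-01,
         2.67302028e+02],
       [ 4.44904106e-03, -7.87284436e-01, -6.16573940e-01,
         6.44598824e+02],
       [ 0.00000000e+00,  0.00000000e+00,  0.00000000e+00,
         1.00000000e+00]])}
top {'mtx': array([[480.95262433,   0.        , 327.00559578],
       [  0.        , 480.95262433, 239.39086029],
       [  0.        ,   0.        ,   1.        ]]), 'distortion': array([-0.02772886,  0.        ,  0.        ,  0.        ,  0.        ]), 'world_from_camera': array([[ 7.63802757e-03, -9.86801435e-01,  1.61754718e-01,
         3.72916005e+02],
       [-9.99938422e-01, -8.83949876e-03, -6.70937352e-03,
         1.60172999e+00],
       [ 8.05065005e-03, -1.61693511e-01, -9.86808186e-01,
         9.77360638e+02],
       [ 0.00000000e+00,  0.00000000e+00,  0.00000000e+00,
         1.00000000e+00]])}
{'clock': 0.1, 'qpos': array([-1.20179031,  0.62924526,  0.03843803,  1.51826139, -0.02697229,
        0.99631375, -0.01996822]), 'qd': array([-0.00037873, -0.00401126,  0.00093891, -0.00106916,  0.00091739,
       -0.00044874, -0.00212194]), 'tau': array([ 2.54991464e-03, -5.64530790e+01,  1.23038068e+00, -1.93973655e+01,
        1.12773146e-02,  5.38118664e-03,  3.14577868e-06]), 'eef_pos': array([273.54223649, 589.02140263, 230.48848087]), 'tool_rot': array([-3.13988308e+00,  3.60022673e-05,  2.70683912e+00]), 'force': array([ 0.02978838,  0.42578255, -0.64325965]), 'torque': array([0.00971163, 0.01965948, 0.00916732]), 'gripper_force': 0.0, 'width': 84.95546285117258}
```

View pics/scene0.png

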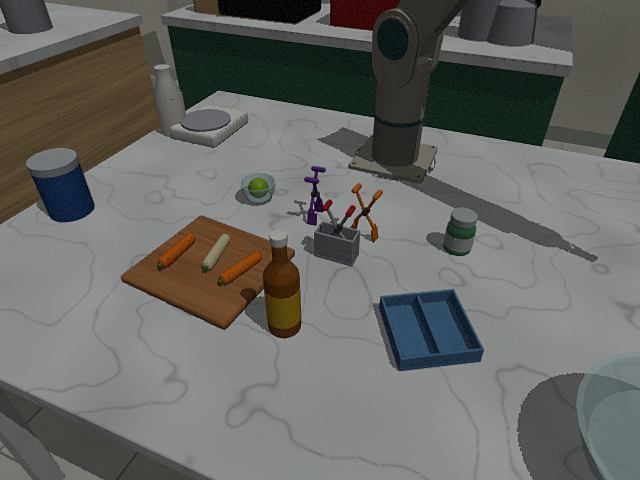

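View pics/top0.png

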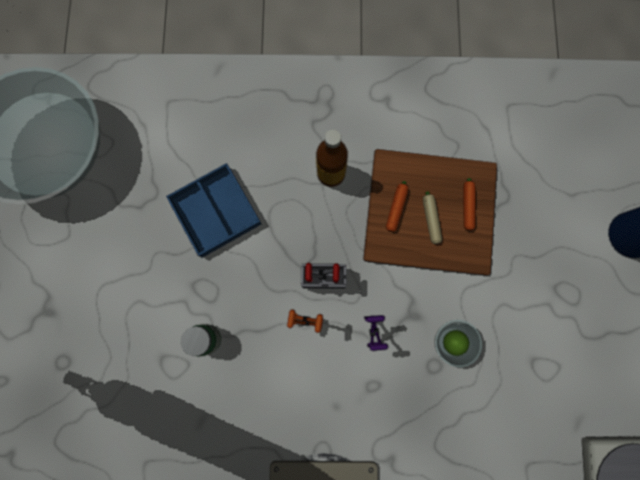

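The scene shows three tongs. In the top view, the red-gripped pair is in the steel stand at about (324,273), the orange one is at (305,322) and the purple one at (376,332). The red pair fits because it is the only one in the stand. The carrots are at (398,208) and (470,206) with the parsnip between them at (433,218), and the dish is at (214,210). I'll measure these and make one confirming crop.

```bash
cat > h.py <<'E'
import numpy as np,cv2
from cell import ctrl,get_image,get_calibration
def ray(c,p):
    u=cv2.undistortPoints(np.array([[p]],float),c["mtx"],c["distortion"])[0,0]
    T=c["world_from_camera"];d=T[:3,:3]@np.array([u[0],u[1],1]);return T[:3,3],d/np.linalg.norm(d)
def atz(c,p,z):
    o,d=ray(c,p);return o+d*(z-o[2])/d[2]
def tri(rs):
    A=sum(np.eye(3)-np.outer(d,d) for o,d in rs);b=sum((np.eye(3)-np.outer(d,d))@o for o,d in rs)
    x=np.linalg.solve(A,b);return x,[np.linalg.norm(np.cross(x-o,d)) for o,d in rs]
def proj(c,P):
    T=np.linalg.inv(c["world_from_camera"])
    return cv2.projectPoints(np.array(P,float).reshape(-1,1,3),cv2.Rodrigues(T[:3,:3])[0],T[:3,3],c["mtx"],c["distortion"])[0][:,0]
def blobs(im,lo,hi,amin=30):
    h=cv2.cvtColor(im,cv2.COLOR_RGB2HSV);m=cv2.inRange(h,np.array(lo),np.array(hi))
    n,l,s,ce=cv2.connectedComponentsWithStats(m);out=[]
    for i in range(1,n):
        if s[i,4]>=amin:
            ys,xs=np.nonzero(l==i);r=cv2.minAreaRect(np.stack([xs,ys],1).astype(np.float32))
            out.append((ce[i].round(1),int(s[i,4]),r))
    return out,m
E
python3 - <<'E'
from h import *
for n in("scene","top"):
    im=cv2.imread(f"pics/{n}0.png")[:,:,::-1].copy()
    for nm,lo,hi in(("red",(0,190,60),(4,255,255)),("red2",(174,150,60),(180,255,255)),("orange",(5,180,90),(16,255,255)),("cream",(18,40,120),(32,140,255)),("blue",(98,100,30),(112,255,255)),("wood",(5,90,40),(16,179,160))):
        for c,a,r in blobs(im,lo,hi,25 if nm!="wood" else 2000)[0]:print(n,nm,c,a,np.round(r[0],1),np.round(r[1],1),round(r[2],1))
a=cv2.imread("pics/top0.png")[235:365,270:420];b=cv2.imread("pics/scene0.png")[155:275,290:400]
a=cv2.resize(a,(400,350),interpolation=2);b=cv2.resize(b,(380,350),interpolation=2)
cv2.imwrite("pics/crop1.png",np.hstack([a,b]))
E
```

```text
scene red [327.2 204.8] 45 [327.2 204.7] [ 5.  10.8] 38.7
scene red [350.4 210.5] 49 [350.7 210.3] [ 4.6 10.8] 36.9
scene orange [358.2 192.7] 76 [357.4 195.8] [23.4  9.4] 84.3
scene orange [377.9 194.1] 48 [378. 194.] [4.2 9.9] 45.0
scene orange [373.3 228.8] 92 [372.9 226.8] [27.9  6. ] 73.3
scene orange [176.5 248.9] 439 [176.8 248.9] [11.  44.1] 49.1
scene orange [240.2 266.2] 503 [240.7 265.8] [11.6 46.9] 56.3
scene cream [215.8 249.1] 254 [215.8 248.8] [ 7.8 36.1] 33.7
scene blue [ 65.4 195.5] 2119 [ 64.1 194.1] [55.9 48.6] 70.0
scene blue [429. 330.] 6190 [431.1 328.5] [75.7 98.4] 83.3
scene wood [204.  272.1] 7937 [200.6 263.3] [133.   99.1] 25.3
top red [307.9 272.1] 81 [307.5 272. ] [16.  5.] 90.0
top red [335.8 272.2] 73 [336. 272.] [16.  4.] 90.0
top orange [469.1 204.6] 416 [469.5 205. ] [46.  9.] 90.0
top orange [396.3 206.3] 429 [396.2 206.6] [ 9.5 47.1] 17.1
top orange [290.9 318.4] 65 [290.9 318.5] [ 4.1 15.5] 10.3
top orange [318.1 322.8] 77 [317.9 322.9] [ 5.3 16.3] 9.5
top cream [431.9 217.2] 234 [431.9 217.5] [44.1  5.4] 80.0
top blue [213.9 210.2] 4605 [213.3 210.1] [69.5 69.9] 60.9
top blue [625.9 223.1] 415 [624.2 224.2] [24.8 32.6] 82.9
top wood [431.1 212.8] 12037 [432.1 212. ] [128.1 112.6] 6.3
```

View pics/crop1.png

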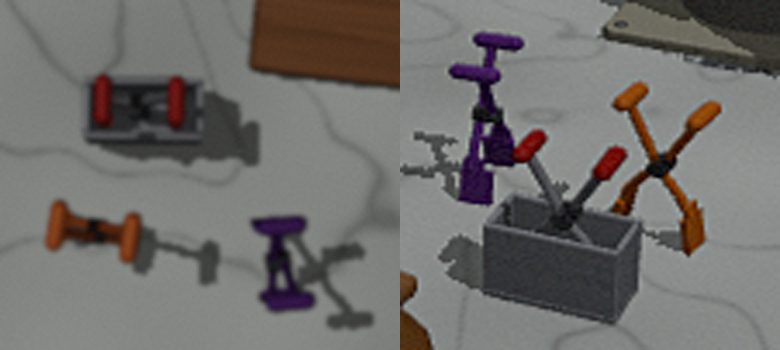

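The crop confirms it: the red-handled tongs stand in the steel box, and the orange and purple look-alikes stand outside it. Next I'll triangulate.

Run:
```python
from h import *
np.set_printoptions(precision=1,suppress=True)
S,T=get_calibration("scene"),get_calibration("top")
P={"redL(+y)":((350.6,210.4),(307.7,272.1)),"redR":((327.2,204.8),(335.9,272.1)),"carrotNearBottle":((240.4,266),(396.3,206.4)),"carrotFar":((176.6,248.9),(469.3,204.8)),"parsnip":((215.8,249),(431.9,217.4))}
for k,(s,t) in P.items():print(k,*tri([ray(S,s),ray(T,t)]))
im=cv2.imread("pics/top0.png")[:,:,::-1].copy()
# axes of carrots
for k,lo,hi,z in(("car",(5,180,90),(16,255,255),31),("blue",(98,100,30),(112,255,255),32),("wood",(5,90,40),(16,179,160),18)):
    for c,a,r in blobs(im,lo,hi,200)[0]:
        if a<400: continue
        b=cv2.boxPoints(r);w=np.array([atz(T,p,z)[:2] for p in b]);print(k,w.mean(0),w.tolist())
        e=w[1]-w[0],w[2]-w[1];print([ (round(float(np.linalg.norm(x)),1),round(float(np.degrees(np.arctan2(x[1],x[0]))),1)) for x in e])
# other obstacles
for k,p,z in(("bottle cap",(333,138),210),("jar top",(198,341),90),("bowl",(460,344),50),("orange",(305,321),118),("purple",(376,332),118),("stand TL",(302,264),65),("stand BR",(346,289),65)):print(k,atz(T,p,z))
```

```text
redL(+y) [454.   29.4 121.1] [np.float64(0.3716663358794006), np.float64(0.3716663358794151)]
redR [454.2 -20.5 121.1] [np.float64(0.053143337352438515), np.float64(0.05314333735241883)]
carrotNearBottle [ 596.8 -144.6   32. ] [np.float64(0.49870527260109404), np.float64(0.4987052726010865)]
carrotFar [ 601.8 -293.    31. ] [np.float64(0.1915342572671801), np.float64(0.19153425726713774)]
parsnip [ 574.3 -215.5   34.9] [np.float64(0.5713194275046476), np.float64(0.5713194275047105)]
car [ 601.7 -293.3] [[649.4494247373189, -286.0165685230928], [649.6720472404797, -304.5570942504626], [553.9143152039925, -300.41766313127704], [553.7400917174617, -282.1794412875103]]
[(18.5, -89.3), (95.8, 177.5)]
car [ 596.9 -144.2] [[552.8648527389989, -120.34174577641716], [646.5431722420665, -149.7838009438396], [640.8719509713798, -168.18956479756233], [547.3485784734652, -138.46824181060836]]
[(98.2, -17.4), (19.3, -107.1)]
blue [586.5 224.5] [[612.5320563471391, 321.8689630885936], [685.0263995294133, 201.09133193484735], [558.937488312944, 128.10183169527096], [489.3906403760975, 247.10760820913242]]
[(140.9, -59.0), (145.7, -149.9)]
blue [ 564.7 -609.4] [[585.5651385110117, -574.2512830851109], [594.8137950724032, -643.0266170027749], [543.6548409240852, -644.3280912408733], [534.7091874117775, -576.1185150541411]]
[(69.4, -82.3), (51.2, -178.5)]
wood [ 591.3 -220.2] [[487.0048218766946, -75.99822697989721], [722.5793357501111, -103.08135001552368], [695.0863370628248, -369.5963947484326], [460.47458196913436, -332.0572911178988]]
[(237.1, -6.6), (267.9, -95.9)]
bottle cap [671.1 -12.4 210. ]
jar top [330.  227.5  90. ]
bowl [ 326.1 -258.6   50. ]
orange [367.7  33.4 118. ]
purple [349.5 -91.7 118. ]
stand TL [474.5  42.7  65. ]
stand BR [427.7 -41.3  65. ]
```

```bash
python3 -m creep '[{"dx":0.05,"dy":-0.06,"dz":0.02,"rz":0.01,"grip":-1},{"dx":0.13,"dy":-0.16,"dz":0.05,"rz":0.025,"grip":-1},{"dx":0.2,"dy":-0.26,"dz":0.07,"rz":0.04,"grip":-1},{"dx":0.28,"dy":-0.36,"dz":0.1,"rz":0.055,"grip":-1},{"dx":0.36,"dy":-0.46,"dz":0.125,"rz":0.069,"grip":-1}]'
python3 -m creep '[{"dx":0.1,"dy":-0.12,"dz":0.03,"grip":-1},{"dx":0.19,"dy":-0.24,"dz":0.06,"grip":-1},{"dx":0.27,"dy":-0.35,"dz":0.09,"grip":-1},{"dx":0.33,"dy":-0.42,"dz":0.11,"grip":-1},{"dx":0.36,"dy":-0.46,"dz":0.125,"grip":-1}]'
python3 - <<'E'
from h import *
np.set_printoptions(precision=3,suppress=True)
c=get_calibration("wrist");im=get_image("wrist");cv2.imwrite("pics/w1.png",im[:,:,::-1]);np.save("w1.npy",c["world_from_camera"]);print(c)
s=ctrl.read_state();print(s["clock"],s["eef_pos"],s["tool_rot"],s["qpos"],s["width"])
E
```

```text
{'mtx': array([[409.495,   0.   , 320.256],
       [  0.   , 409.495, 237.811],
       [  0.   ,   0.   ,   1.   ]]), 'distortion': array([0.03, 0.  , 0.  , 0.  , 0.  ]), 'world_from_camera': array([[  0.421,   0.867,   0.268, 205.682],
       [  0.907,  -0.402,  -0.124, 621.347],
       [ -0.   ,   0.295,  -0.955, 373.492],
       [  0.   ,   0.   ,   0.   ,   1.   ]])}
0.15 [273.554 589.106 230.562] [-3.14   0.     2.707] [-1.202  0.629  0.038  1.518 -0.027  0.996 -0.02 ] 84.94801781150468$[0]: bad value
$[0]: bad value
```

View pics/w1.png

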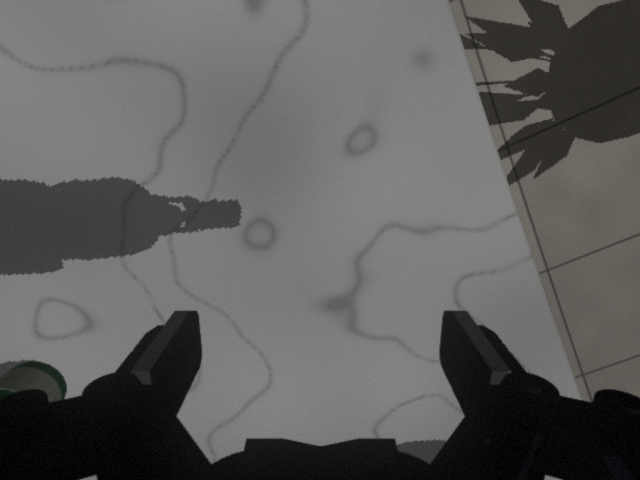

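The wrist view shows only empty worktop, because both moves were refused for missing keys. I'll resend them with every key.

```bash
python3 -m creep '[{"dx":0.05,"dy":-0.06,"dz":0.02,"rx":0,"ry":0,"rz":0.01,"grip":-1},{"dx":0.13,"dy":-0.16,"dz":0.05,"rx":0,"ry":0,"rz":0.025,"grip":-1},{"dx":0.2,"dy":-0.26,"dz":0.07,"rx":0,"ry":0,"rz":0.04,"grip":-1},{"dx":0.28,"dy":-0.36,"dz":0.1,"rx":0,"ry":0,"rz":0.055,"grip":-1},{"dx":0.36,"dy":-0.46,"dz":0.125,"rx":0,"ry":0,"rz":0.069,"grip":-1}]' && python3 -m creep '[{"dx":0.1,"dy":-0.12,"dz":0.03,"rx":0,"ry":0,"rz":0,"grip":-1},{"dx":0.19,"dy":-0.24,"dz":0.06,"rx":0,"ry":0,"rz":0,"grip":-1},{"dx":0.26,"dy":-0.35,"dz":0.09,"rx":0,"ry":0,"rz":0,"grip":-1},{"dx":0.28,"dy":-0.42,"dz":0.11,"rx":0,"ry":0,"rz":0,"grip":-1},{"dx":0.28,"dy":-0.46,"dz":0.125,"rx":0,"ry":0,"rz":0,"grip":-1}]'
python3 - <<'E'
from h import *
np.set_printoptions(precision=3,suppress=True)
c=get_calibration("wrist");im=get_image("wrist");cv2.imwrite("pics/w2.png",im[:,:,::-1]);np.save("w2.npy",c["world_from_camera"])
s=ctrl.read_state();print(s["clock"],s["eef_pos"],s["tool_rot"],s["qpos"],s["width"])
E
```

```text
clock: 0.78
eef_pos: [418.6, 404.1, 281.5]
tool_rot: [-3.141, -0.0, -3.14]
force: [0.4, 0.2, -0.1]
width: 85.6
gripper_force: 0.0
clock: 1.4
eef_pos: [530.3, 219.5, 331.3]
tool_rot: [-3.141, -0.0, 3.137]
force: [-0.2, 0.7, -0.1]
width: 85.0
gripper_force: 0.0
1.45 [530.229 218.069 332.172] [-3.14   0.001  3.137] [-0.415  0.42  -0.037  1.596  0.019  1.126  1.109] 85.2671199219437
```

View pics/w2.png

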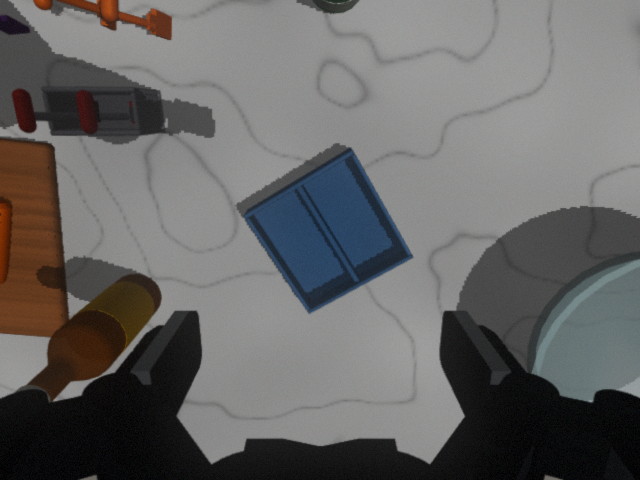

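The wrist view shows the dish with rim corners near (240,208), (351,149), (412,257) and (309,313). The red handles are at (24,110) and (87,112). I'll fit the dish silhouette.

```bash
cat > fit.py <<'E'
from h import *
from scipy.optimize import minimize
np.set_printoptions(precision=1,suppress=True)
def cal(n,f=None):
    c=get_calibration(n)
    if f: c["world_from_camera"]=np.load(f)
    return c
V=[("pics/w2.png",cal("wrist","w2.npy")),("pics/top0.png",cal("top")),("pics/scene0.png",cal("scene"))]
def fit(views,lo,hi,size,x0,near):
    K=8
    obs=[]
    for f,c in views:
        im=cv2.imread(f)[:,:,::-1].copy();m=blobs(im,lo,hi)[1]
        m=cv2.morphologyEx(m,cv2.MORPH_OPEN,np.ones((2,2),np.uint8))
        p=proj(c,[near])[0];cs=[k for k in cv2.findContours(m,0,2)[0] if cv2.contourArea(k)>300]
        k=min(cs,key=lambda k:abs(cv2.pointPolygonTest(k,tuple(map(float,p)),True)) if cv2.pointPolygonTest(k,tuple(map(float,p)),True)<0 else 0)
        M=np.zeros((480,640),np.uint8);cv2.fillPoly(M,[cv2.convexHull(k)],1);obs.append((M,c))
    bx=np.array([[sx,sy,sz] for sx in(-.5,.5) for sy in(-.5,.5) for sz in(0,1)])*size
    def cost(q,full=False):
        cs,sn=np.cos(q[2]),np.sin(q[2]);P=bx@np.array([[cs,-sn,0],[sn,cs,0],[0,0,1]]).T+[q[0],q[1],q[3]]
        e=[]
        for M,c in obs:
            h=cv2.convexHull(proj(c,P).astype(np.float32));N=np.zeros_like(M)
            cv2.fillPoly(N,[np.round(h*16-0).astype(np.int32)],1,shift=4)
            e.append((N!=M).sum()/M.sum())
        return e if full else sum(e)
    r=minimize(cost,x0,method="Nelder-Mead",options=dict(initial_simplex=[x0]+[np.add(x0,d) for d in([8,0,0,0],[0,8,0,0],[0,0,.08,0],[0,0,0,8])],xatol=.05,fatol=1e-4))
    print(r.x[:2],np.degrees(r.x[2]),r.x[3],np.round(cost(r.x,1),3));return r.x
E
python3 - <<'E'
from fit import *
B=((98,100,30),(112,255,255))
for vs in(V,V[:1],V[1:2],V[2:]):fit(vs,*B,(142,141,32),[586,224,.53,0],(590,224,10))
im=cv2.imread("pics/w2.png")[:,:,::-1].copy();r=[c for c,a,_ in blobs(im,(0,190,40),(4,255,255),25)[0]]+[c for c,a,_ in blobs(im,(175,150,40),(180,255,255),25)[0]];print(r)
W,T,S=V[0][1],V[1][1],V[2][1]
r=[p for p in r if 90<p[1]<130]; r.sort(key=lambda p:p[0])
if len(r)==2:
  a,_=tri([ray(W,r[1]),ray(T,(307.7,272.1)),ray(S,(350.6,210.4))]);b,_=tri([ray(W,r[0]),ray(T,(335.9,272.1)),ray(S,(327.2,204.8))]);print(a,b,(a+b)/2)
E
```

```text
[591.  229.2] 30.40212533953383 -3.623823648771115 [0.1 0.1 0. ]
[594.3 231.4] 30.956454093494244 -6.247115274869226 [0.]
[591.  228.8] 30.152040932128436 -17.85984615806956 [0.]
[588.4 229.9] 29.658870485975307 -4.853830456733704 [0.]
[array([ 21.3, 118.6])]
```

```bash
cat >> fit.py <<'E'
def fit0(views,lo,hi,size,x0,near,z=0):
    # height fixed
    import scipy.optimize as so
    global minimize
    m=minimize
    def mm(cost,x,**k):
        best=m(lambda q:cost([*q,z]),x[:3],method="Nelder-Mead",options=dict(initial_simplex=[x[:3]]+[np.add(x[:3],d) for d in([8,0,0],[0,8,0],[0,0,.08])],xatol=.05,fatol=1e-4))
        best.x=np.append(best.x,z);return best
    minimize=mm
    try:return fit(views,lo,hi,size,x0,near)
    finally:minimize=m
E
python3 - <<'E'
from fit import *
B=((98,100,30),(112,255,255))
for vs in(V,V[:1],V[1:2],V[2:]):fit0(vs,*B,(142,141,32),[588,227,.53,0],(590,224,10))
W=V[0][1];im=cv2.imread("pics/w2.png")[:,:,::-1].copy()
print([(c,a) for c,a,_ in blobs(im,(0,150,30),(5,255,255),25)[0]],[(c,a) for c,a,_ in blobs(im,(170,120,30),(180,255,255),25)[0]],proj(W,[(454,29.5,121),(454,-20.5,121)]))
# divider direction
print([atz(W,p,32) for p in((300,186),(353,283))])
E
```

```text
[590.9 228.8] 30.488288002634373 0.0 [0.1 0.1 0. ]
[592.4 231.1] 30.40647176340662 0.0 [0.]
[589.7 224.7] 31.982775277068566 0.0 [0.1]
[593.2 229.1] 30.987123566719912 0.0 [0.]
[(array([ 22.9, 109.7]), 469), (array([ 83.8, 110.1]), 274)] [(array([ 81.2, 111.3]), 25)] [[ 85.4 108.7]
 [ 22.2 108.2]]
[array([533.1, 198.3,  32. ]), array([647.7, 258.2,  32. ])]
```

The tongs, dish and heights all agree. Next is one look over the board.

```bash
python3 -m creep '[{"dx":0,"dy":-0.06,"dz":0,"rx":0,"ry":0,"rz":0,"grip":-1},{"dx":0,"dy":-0.16,"dz":0,"rx":0,"ry":0,"rz":0,"grip":-1},{"dx":0,"dy":-0.28,"dz":0,"rx":0,"ry":0,"rz":0,"grip":-1},{"dx":0,"dy":-0.42,"dz":0,"rx":0,"ry":0,"rz":0,"grip":-1},{"dx":0,"dy":-0.55,"dz":0,"rx":0,"ry":0,"rz":0,"grip":-1}]' >/dev/null && python3 -m creep '[{"dx":0,"dy":-0.13,"dz":0,"rx":0,"ry":0,"rz":0,"grip":-1},{"dx":0,"dy":-0.26,"dz":0,"rx":0,"ry":0,"rz":0,"grip":-1},{"dx":0,"dy":-0.38,"dz":0,"rx":0,"ry":0,"rz":0,"grip":-1},{"dx":0,"dy":-0.45,"dz":0,"rx":0,"ry":0,"rz":0,"grip":-1},{"dx":0,"dy":-0.5,"dz":0,"rx":0,"ry":0,"rz":0,"grip":-1}]'
python3 - <<'E'
from h import *
c=get_calibration("wrist");im=get_image("wrist");cv2.imwrite("pics/w3.png",im[:,:,::-1]);np.save("w3.npy",c["world_from_camera"])
from fit import *
W=c
for lo,hi in(((5,180,60),(16,255,255)),((18,30,80),(32,160,255)),((0,150,30),(4,255,255))):
  for ce,a,r in blobs(im,lo,hi,200)[0]:
    if a>9000: continue
    b=cv2.boxPoints(r);w=np.array([atz(W,p,31)[:2] for p in b]);e=w[1]-w[0],w[2]-w[1]
    print(ce,a,w.mean(0),[(round(float(np.linalg.norm(x)),1),round(float(np.degrees(np.arctan2(x[1],x[0]))),1)) for x in e])
E
```

```text
clock: 2.7
eef_pos: [529.9, -198.1, 331.0]
tool_rot: [3.141, -0.0, 3.141]
force: [0.5, 0.1, 0.2]
width: 85.5
gripper_force: 0.0
[540.6  10.5] 727 [364.4  19.3] [(58.9, 106.4), (20.1, 30.0)]
[253.5 241.5] 3512 [ 597.1 -267.1] [(83.0, 101.7), (102.7, 10.1)]
[358.5 240. ] 3115 [ 596.1 -159.1] [(105.6, 175.0), (78.1, 84.7)]
[523.5 340.9] 311 [724.5  49.6] [(30.7, 95.0), (37.4, 11.8)]
[305.3 222. ] 1701 [ 575.5 -213.4] [(22.3, 100.3), (101.6, 9.8)]
[541.9 110.4] 559 [455.7  29.4] [(40.1, 176.9), (16.6, 78.6)]
[604.3 110.4] 593 [456.5  91.9] [(40.7, 178.3), (16.9, 77.4)]
```

View pics/w3.png

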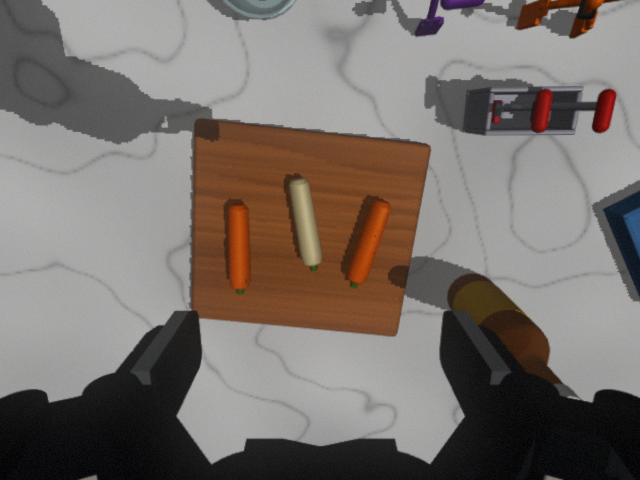

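The wrist view shows the carrots at about (239,246) and (369,243), and the parsnip at (305,222). The stalks point to +x (image bottom). I'll use a tighter mask.

Run:
```python
from fit import *
W=cal("wrist","w3.npy");T=cal("top");S=cal("scene");im=cv2.imread("pics/w3.png")[:,:,::-1].copy()
h=cv2.cvtColor(im,cv2.COLOR_RGB2HSV);print(h[246,238],h[243,369],h[280,300],h[150,350])
C=[]
for ce,a,r in blobs(im,(3,205,100),(16,255,255),500)[0]:
    b=cv2.boxPoints(r);w=np.array([atz(W,p,30.5)[:2] for p in b]);e=w[1]-w[0],w[2]-w[1]
    print(ce,r[0],a,w.mean(0),[(round(float(np.linalg.norm(x)),1),round(float(np.degrees(np.arctan2(x[1],x[0]))),1)) for x in e]);C.append(r[0])
C=[p for p in C if 200<p[1]<300 and p[0]<420];C.sort()
if len(C)==2:
  for w,t,s in((C[0],(469.3,204.8),(176.6,248.9)),(C[1],(396.3,206.4),(240.4,266))):print(tri([ray(W,w),ray(T,t),ray(S,s)]))
r=[(541.9,110.4),(604.3,110.4)]
a,e=tri([ray(W,r[1]),ray(T,(307.7,272.1)),ray(S,(350.6,210.4))]);b,f=tri([ray(W,r[0]),ray(T,(335.9,272.1)),ray(S,(327.2,204.8))]);print(a,b,(a+b)/2,e,f)
s=ctrl.read_state();print(s["eef_pos"],s["tool_rot"],s["width"])
```

```text
[ 12 231 181] [ 10 233 174] [ 12 167 113] [ 13 161 117]
[369.4 242.4] (369.742919921875, 242.04745483398438) 1531 [ 598.7 -141. ] [(100.7, 162.6), (21.2, 70.1)]
[238.9 246.6] (238.98895263671875, 246.53598022460938) 1645 [ 604.  -289.4] [(22.9, 91.4), (99.9, -1.6)]
(array([ 602.1, -291.3,   31.9]), [np.float64(2.158393503075122), np.float64(1.3828713911633967), np.float64(1.1720928513337017)])
(array([ 596.8, -143.1,   33.2]), [np.float64(2.2555968107263724), np.float64(1.0180708418075008), np.float64(1.702518750085497)])
[455.2  30.3 123.1] [455.1 -19.4 123. ] [455.2   5.5 123.1] [np.float64(1.7224215836940682), np.float64(1.6561767706050825), np.float64(1.175652274566094)] [np.float64(1.8007491196941878), np.float64(1.5617440884566611), np.float64(1.1177911919785506)]
[ 529.6 -201.3  331. ] [-3.1 -0.   3.1] 85.36422717558452
```

```bash
python3 -m creep '[{"dx":-0.03,"dy":0.08,"dz":0,"rx":0,"ry":0,"rz":0,"grip":-1},{"dx":-0.08,"dy":0.2,"dz":-0.02,"rx":0,"ry":0,"rz":0,"grip":-1},{"dx":-0.13,"dy":0.34,"dz":-0.06,"rx":0,"ry":0,"rz":0,"grip":-1},{"dx":-0.17,"dy":0.46,"dz":-0.13,"rx":0,"ry":0,"rz":0,"grip":-1},{"dx":-0.187,"dy":0.51,"dz":-0.22,"rx":0,"ry":0,"rz":0,"grip":-1}]' >/dev/null && python3 -m creep '[{"dx":0,"dy":0,"dz":-0.08,"rx":0,"ry":0,"rz":0,"grip":-1},{"dx":0,"dy":0,"dz":-0.14,"rx":0,"ry":0,"rz":0,"grip":-1},{"dx":0,"dy":0,"dz":-0.158,"rx":0,"ry":0,"rz":0,"grip":-1},{"dx":0,"dy":0,"dz":-0.158,"rx":0,"ry":0,"rz":0,"grip":-1},{"dx":0,"dy":0,"dz":-0.158,"rx":0,"ry":0,"rz":0,"grip":-1}]'
python3 - <<'E'
from fit import *
c=get_calibration("wrist");im=get_image("wrist");cv2.imwrite("pics/w4.png",im[:,:,::-1]);np.save("w4.npy",c["world_from_camera"])
s=ctrl.read_state();print(s["clock"],s["eef_pos"],s["tool_rot"],s["width"])
q=[(ce,a,r) for ce,a,r in blobs(im,(0,150,30),(5,255,255),80)[0]];print(q)
T=cal("top");S=cal("scene")
q=sorted([ce for ce,a,r in q if a>300],key=lambda p:p[0])
if len(q)==2:
  for p,t,sc in((q[1],(307.7,272.1),(350.6,210.4)),(q[0],(335.9,272.1),(327.2,204.8))):print(atz(c,p,123),tri([ray(c,p),ray(T,t),ray(S,sc)]))
E
```

```text
clock: 4.0
eef_pos: [455.7, 5.9, 181.0]
tool_rot: [3.141, 0.002, 3.141]
force: [0.2, 0.2, 0.6]
width: 85.5
gripper_force: 0.0
4.05 [455.7   5.8 181. ] [3.1 0.  3.1] 85.60727710024105
[(array([272.4, 264.4]), 930, ((272.5, 261.0), (60.0, 21.0), 90.0)), (array([368. , 261.8]), 1012, ((367.68408203125, 262.0048522949219), (20.466598510742188, 58.21668243408203), 1.5074357986450195))]
[456.2  31.5 123. ] (array([455.2,  30.3, 122.6]), [np.float64(1.6454537885005591), np.float64(1.576242495829633), np.float64(0.9098161722587872)])
[457.6 -18.5 123. ] (array([455.9, -19.5, 122.9]), [np.float64(1.9226438311657221), np.float64(2.056312534121279), np.float64(0.4271599975855143)])
```

View pics/w4.png

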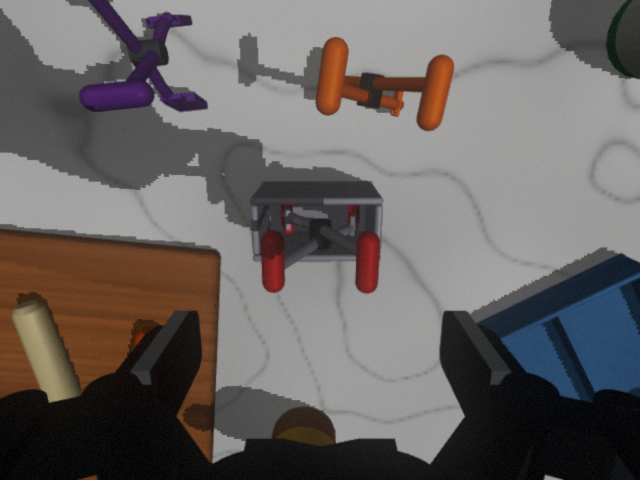

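Both handles are centred between the fingers at columns 272 and 368. I'll descend and take the light hold.

```bash
python3 -m creep '[{"dx":0,"dy":0,"dz":-0.06,"rx":0,"ry":0,"rz":0,"grip":-1},{"dx":0,"dy":0,"dz":-0.13,"rx":0,"ry":0,"rz":0,"grip":-1},{"dx":0,"dy":0,"dz":-0.18,"rx":0,"ry":0,"rz":0,"grip":-1},{"dx":0,"dy":0,"dz":-0.205,"rx":0,"ry":0,"rz":0,"grip":-1},{"dx":0,"dy":0,"dz":-0.205,"rx":0,"ry":0,"rz":0,"grip":-0.6}]' && python3 -m creep '[{"dx":0,"dy":0,"dz":0,"rx":0,"ry":0,"rz":0,"grip":-0.4},{"dx":0,"dy":0,"dz":0,"rx":0,"ry":0,"rz":0,"grip":-0.3},{"dx":0,"dy":0,"dz":0,"rx":0,"ry":0,"rz":0,"grip":-0.3},{"dx":0,"dy":0,"dz":0,"rx":0,"ry":0,"rz":0,"grip":-0.3},{"dx":0,"dy":0,"dz":0,"rx":0,"ry":0,"rz":0,"grip":-0.3}]'
```

```text
clock: 4.68
eef_pos: [455.1, 5.5, 98.1]
tool_rot: [3.142, -0.0, 3.14]
force: [0.1, -0.3, -0.5]
width: 69.8
gripper_force: 0.0
clock: 5.3
eef_pos: [458.0, 6.0, 101.5]
tool_rot: [3.141, 0.007, 3.14]
force: [-1.9, 0.6, 25.4]
width: 56.2
gripper_force: 28.1
```

```bash
python3 -m creep '[{"dx":0,"dy":0,"dz":0.02,"rx":0,"ry":0,"rz":0,"grip":-0.3},{"dx":0,"dy":0,"dz":0.06,"rx":0,"ry":0,"rz":0,"grip":-0.3},{"dx":0,"dy":0,"dz":0.12,"rx":0,"ry":0,"rz":0,"grip":-0.3},{"dx":0,"dy":0,"dz":0.19,"rx":0,"ry":0,"rz":0,"grip":-0.3},{"dx":0,"dy":0,"dz":0.25,"rx":0,"ry":0,"rz":0,"grip":-0.3}]'
python3 - <<'E'
from h import *
c=get_calibration("wrist");im=get_image("wrist");cv2.imwrite("pics/w5.png",im[:,:,::-1]);np.save("w5.npy",c["world_from_camera"])
sc=get_image("scene");cv2.imwrite("pics/s5.png",sc[:,:,::-1])
a=cv2.resize(im[140:400,200:440,::-1],(400,433));b=cv2.resize(sc[80:280,250:430,::-1],(390,433))
cv2.imwrite("pics/c5.png",np.hstack([a,b]));s=ctrl.read_state();print(s["eef_pos"],s["tool_rot"],s["width"],s["gripper_force"],s["force"],s["torque"])
E
```

```text
clock: 5.92
eef_pos: [455.0, 5.5, 199.7]
tool_rot: [3.142, 0.001, 3.14]
force: [0.5, -0.5, -1.6]
width: 55.8
gripper_force: 6.6
[456.64968289   5.59193477 200.6498931 ] [3.14121605 0.00564686 3.14020577] 55.744941806813934 6.570397764444351 [ 0.78314765 -0.22025868 -0.64389166] [-0.05733875  0.01145776  0.01748647]
```

View pics/c5.png

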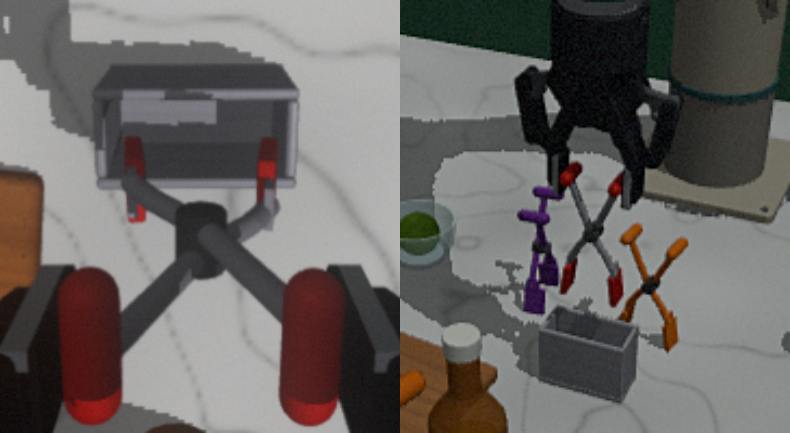

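The tongs are out of the stand and held upright. I'll triangulate handles and jaws for tilt and length below the TCP.

Run:
```python
from fit import *
W=cal("wrist","w5.npy");S=cal("scene")
w=cv2.imread("pics/w5.png")[:,:,::-1].copy();s=cv2.imread("pics/s5.png")[:,:,::-1].copy()
for n,im in(("w",w),("s",s)):
  h=cv2.cvtColor(im,cv2.COLOR_RGB2HSV);m=(((h[...,0]<5)|(h[...,0]>174))&(h[...,1]>140)&(h[...,2]>40)).astype(np.uint8)
  k,l,st,ce=cv2.connectedComponentsWithStats(m)
  for i in range(1,k):
    if st[i,4]>15:print(n,ce[i],st[i].tolist())
# predicted
for z in(224,104.,117):
  for dy in(-1,1):
    y=5.5+dy*(25 if z==224 else 23);print((455,y,z),proj(W,[(456,y,z)])[0],proj(S,[(456,y,z)])[0])
```

```text
w [280.4 233.5] [275, 223, 11, 23, 121]
w [359.  243.6] [355, 235, 11, 25, 161]
w [283.6 268.4] [278, 263, 9, 10, 44]
w [252.2 348.9] [234, 302, 39, 93, 2808]
w [386.7 350.2] [369, 304, 37, 91, 2685]
s [374.9  13.6] [368, 0, 18, 31, 345]
s [327.9 160.1] [324, 155, 10, 11, 64]
s [349.1 166.1] [346, 161, 6, 10, 38]
s [326.9 207.5] [324, 200, 8, 16, 56]
s [349.1 213. ] [346, 204, 7, 18, 75]
(455, -19.5, 224) [243.1 351.3] [327.7 159.4]
(455, 30.5, 224) [394.3 351. ] [353.2 164.8]
(455, -17.5, 104.0) [281.5 241. ] [328.1 212.6]
(455, 28.5, 104.0) [356.7 240.8] [349.7 217.9]
(455, -17.5, 117) [279.5 247.8] [328.2 207.3]
(455, 28.5, 117) [358.7 247.6] [349.9 212.6]
```

The tongs hang straight, with tips about 97 mm below the TCP. I'll move above the near carrot, yawed −17.4°.

```bash
python3 -m creep '[{"dx":0.05,"dy":-0.05,"dz":0,"rx":0,"ry":0,"rz":-0.008,"grip":-0.3},{"dx":0.13,"dy":-0.13,"dz":0,"rx":0,"ry":0,"rz":-0.02,"grip":-0.3},{"dx":0.22,"dy":-0.23,"dz":0,"rx":0,"ry":0,"rz":-0.035,"grip":-0.3},{"dx":0.3,"dy":-0.31,"dz":-0.02,"rx":0,"ry":0,"rz":-0.044,"grip":-0.3},{"dx":0.3575,"dy":-0.369,"dz":-0.045,"rx":0,"ry":0,"rz":-0.0483,"grip":-0.3}]' >/dev/null&& python3 -m creep '[{"dx":0,"dy":0,"dz":-0.02,"rx":0,"ry":0,"rz":0,"grip":-0.3},{"dx":0,"dy":0,"dz":-0.03,"rx":0,"ry":0,"rz":0,"grip":-0.3},{"dx":0,"dy":0,"dz":-0.03,"rx":0,"ry":0,"rz":0,"grip":-0.3},{"dx":0,"dy":0,"dz":-0.03,"rx":0,"ry":0,"rz":0,"grip":-0.3},{"dx":0,"dy":0,"dz":-0.03,"rx":0,"ry":0,"rz":0,"grip":-0.3}]'
python3 - <<'E'
from h import *
np.set_printoptions(precision=2,suppress=True)
c=get_calibration("wrist");im=get_image("wrist");cv2.imwrite("pics/w6.png",im[:,:,::-1]);np.save("w6.npy",c["world_from_camera"])
s=ctrl.read_state();print(s["eef_pos"],s["tool_rot"],s["width"],s["gripper_force"])
cv2.imwrite("pics/c6.png",cv2.resize(im[140:420,180:460,::-1],(590,590)))
E
```

```text
clock: 7.28
eef_pos: [598.1, -141.7, 168.7]
tool_rot: [3.141, 0.001, 2.837]
force: [0.3, -0.6, -1.5]
width: 55.8
gripper_force: 6.6
[ 598.12 -141.81  168.61] [3.14 0.   2.84] 55.93547813971208 6.576627641916275
```

View pics/c6.png

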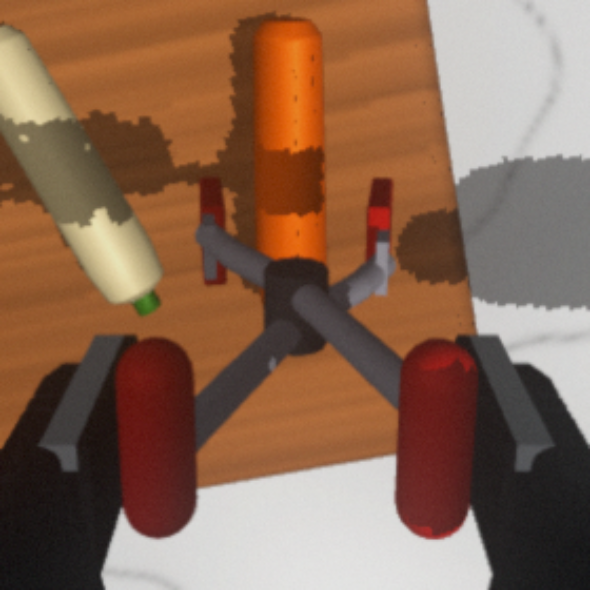

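The carrot is aligned with the jaws, offset only about 1.5 mm toward −y, and the cream parsnip lies to its left. I'll descend and close gradually.

```bash
python3 -m creep '[{"dx":-0.001,"dy":-0.003,"dz":-0.03,"rx":0,"ry":0,"rz":0,"grip":-0.3},{"dx":-0.001,"dy":-0.003,"dz":-0.06,"rx":0,"ry":0,"rz":0,"grip":-0.3},{"dx":-0.001,"dy":-0.003,"dz":-0.09,"rx":0,"ry":0,"rz":0,"grip":-0.3},{"dx":-0.001,"dy":-0.003,"dz":-0.107,"rx":0,"ry":0,"rz":0,"grip":-0.3},{"dx":-0.001,"dy":-0.003,"dz":-0.107,"rx":0,"ry":0,"rz":0,"grip":-0.3}]' && python3 -m creep '[{"dx":0,"dy":0,"dz":0,"rx":0,"ry":0,"rz":0,"grip":-0.2},{"dx":0,"dy":0,"dz":0,"rx":0,"ry":0,"rz":0,"grip":-0.1},{"dx":0,"dy":0,"dz":0,"rx":0,"ry":0,"rz":0,"grip":-0.05},{"dx":0,"dy":0,"dz":0,"rx":0,"ry":0,"rz":0,"grip":0},{"dx":0,"dy":0,"dz":0,"rx":0,"ry":0,"rz":0,"grip":0}]'
```

```text
clock: 7.95
eef_pos: [597.1, -143.2, 124.4]
tool_rot: [-3.141, -0.002, 2.837]
force: [0.2, 0.1, -0.5]
width: 55.5
gripper_force: 6.6
clock: 8.57
eef_pos: [597.6, -143.3, 125.4]
tool_rot: [3.142, 0.0, 2.837]
force: [-0.9, 1.4, -1.6]
width: 42.9
gripper_force: 8.1
```

```bash
python3 -m creep '[{"dx":0,"dy":0,"dz":0,"rx":0,"ry":0,"rz":0,"grip":0.03},{"dx":0,"dy":0,"dz":0,"rx":0,"ry":0,"rz":0,"grip":0.05},{"dx":0,"dy":0,"dz":0,"rx":0,"ry":0,"rz":0,"grip":0.07},{"dx":0,"dy":0,"dz":0,"rx":0,"ry":0,"rz":0,"grip":0.07},{"dx":0,"dy":0,"dz":0,"rx":0,"ry":0,"rz":0,"grip":0.07}]'
```

```text
clock: 9.2
eef_pos: [597.7, -143.3, 125.5]
tool_rot: [3.142, 0.0, 2.837]
force: [-0.5, -0.4, 0.8]
width: 40.1
gripper_force: 15.3
```

```bash
python3 -m creep '[{"dx":0,"dy":0,"dz":0,"rx":0,"ry":0,"rz":0,"grip":0.08},{"dx":0,"dy":0,"dz":0,"rx":0,"ry":0,"rz":0,"grip":0.09},{"dx":0,"dy":0,"dz":0,"rx":0,"ry":0,"rz":0,"grip":0.1},{"dx":0,"dy":0,"dz":0,"rx":0,"ry":0,"rz":0,"grip":0.1},{"dx":0,"dy":0,"dz":0,"rx":0,"ry":0,"rz":0,"grip":0.1}]'
```

```text
clock: 9.82
eef_pos: [597.8, -143.4, 125.7]
tool_rot: [3.142, 0.001, 2.837]
force: [-0.6, 0.2, 5.1]
width: 39.3
gripper_force: 29.0
```

```bash
python3 -m creep '[{"dx":0,"dy":0,"dz":0.02,"rx":0,"ry":0,"rz":0,"grip":0.115},{"dx":0,"dy":0,"dz":0.06,"rx":0,"ry":0,"rz":0,"grip":0.115},{"dx":-0.03,"dy":0,"dz":0.12,"rx":0,"ry":0,"rz":0,"grip":0.115},{"dx":-0.1,"dy":0,"dz":0.17,"rx":0,"ry":0,"rz":0,"grip":0.115},{"dx":-0.18,"dy":0,"dz":0.2,"rx":0,"ry":0,"rz":0,"grip":0.115}]'
python3 - <<'E'
from h import *
im=get_image("scene");b=get_image("wrist");np.save("w7.npy",get_calibration("wrist")["world_from_camera"])
cv2.imwrite("pics/s7.png",im[:,:,::-1]);cv2.imwrite("pics/w7.png",b[:,:,::-1])
cv2.imwrite("pics/c7.png",np.hstack([cv2.resize(im[120:340,160:400,::-1],(400,367)),cv2.resize(b[100:400,150:480,::-1],(400,367))]))
E
```

```text
clock: 10.45
eef_pos: [525.7, -143.2, 207.0]
tool_rot: [3.141, 0.002, 2.837]
force: [0.5, -0.2, -0.9]
width: 38.6
gripper_force: 35.4
```

View pics/c7.png

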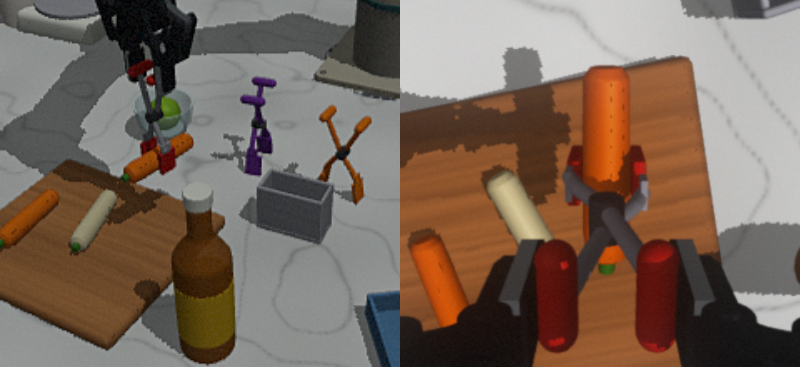

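The carrot is held level and centred in the tongs, and the parsnip is still on the board. Ten pictures viewed, so from here I work by numbers only. First: where the carrot's middle sits relative to the TCP.

Run:
```python
from fit import *
W=cal("wrist","w7.npy");im=cv2.imread("pics/w7.png")[:,:,::-1].copy()
h=cv2.cvtColor(im,cv2.COLOR_RGB2HSV);m=cv2.inRange(h,np.array((5,200,60)),np.array((17,255,255)));m[:,:290]=0;m[:,355:]=0;m[:140]=0;m[340:]=0
ys,xs=np.nonzero(m);print(ys.min(),ys.max(),xs.min(),xs.max(),np.median(xs))
g=cv2.inRange(h,np.array((45,120,20)),np.array((75,255,255)));g[:,:290]=0;g[:,355:]=0;gy,gx=np.nonzero(g);print("green",gy.min(),gy.max(),gx.mean())
for z in(110,115,120,125):
    a,b=atz(W,(np.median(xs),ys.min()),z),atz(W,(np.median(xs),ys.max()),z);print(z,a[:2],b[:2],(a+b)[:2]/2,np.linalg.norm(a-b))
S=cal("scene");print(ctrl.read_state()["eef_pos"])
s=cv2.imread("pics/s7.png")[:,:,::-1].copy()
for ce,a,r in blobs(s,(5,190,70),(16,255,255),60)[0]:print(ce,a,r)
print(proj(S,[(525.7,-143,z) for z in(105,115,125)]))
```

```text
157 339 290 353 321.0
green 317 323 320.46938775510205
110 [ 475.5 -127.6] [ 589.1 -163.5] [ 532.3 -145.6] 119.14756020563232
115 [ 475.  -127.5] [ 586.3 -162.6] [ 530.6 -145.1] 116.66895237923382
120 [ 474.5 -127.4] [ 583.4 -161.7] [ 529.  -144.5] 114.19034455283526
125 [ 474.  -127.2] [ 580.5 -160.8] [ 527.3 -144. ] 111.71173672643677
[ 522.7 -143.8  207.3]
[358.2 193.9] 90 ((357.7295227050781, 196.92657470703125), (25.5660457611084, 9.571097373962402), 82.56858825683594)
[268.6 205.8] 118 ((268.0769348144531, 205.61538696289062), (9.984602928161621, 13.312804222106934), 56.30992889404297)
[245.6 218.7] 234 ((246.84613037109375, 218.26919555664062), (11.371355056762695, 24.961509704589844), 56.3099365234375)
[372.9 228.9] 103 ((372.43365478515625, 226.9955596923828), (27.892620086669922, 6.899532794952393), 75.3791275024414)
[176.2 249.9] 471 ((176.17404174804688, 249.69338989257812), (11.521059036254883, 44.82063674926758), 48.012786865234375)
[283.8 274.6] 336 ((283.4098205566406, 274.7654724121094), (21.68233299255371, 28.79012107849121), 68.96248626708984)
[[256.1 216.6]
 [255.6 212.4]
 [255.2 208.3]]
```

```bash
python3 -m creep '[{"dx":0,"dy":0.04,"dz":0,"rx":0,"ry":0,"rz":0.005,"grip":0.115},{"dx":0,"dy":0.12,"dz":0,"rx":0,"ry":0,"rz":0.017,"grip":0.115},{"dx":0,"dy":0.24,"dz":0,"rx":0,"ry":0,"rz":0.033,"grip":0.115},{"dx":0,"dy":0.37,"dz":0,"rx":0,"ry":0,"rz":0.05,"grip":0.115},{"dx":0,"dy":0.5,"dz":0,"rx":0,"ry":0,"rz":0.067,"grip":0.115}]' && python3 -m creep '[{"dx":0.02,"dy":0.13,"dz":0,"rx":0,"ry":0,"rz":0.017,"grip":0.115},{"dx":0.05,"dy":0.26,"dz":0,"rx":0,"ry":0,"rz":0.033,"grip":0.115},{"dx":0.09,"dy":0.38,"dz":0,"rx":0,"ry":0,"rz":0.049,"grip":0.115},{"dx":0.11,"dy":0.46,"dz":0,"rx":0,"ry":0,"rz":0.06,"grip":0.115},{"dx":0.12,"dy":0.504,"dz":0,"rx":0,"ry":0,"rz":0.066,"grip":0.115}]' && python3 -m creep '[{"dx":0,"dy":0,"dz":-0.03,"rx":0,"ry":0,"rz":0,"grip":0.115},{"dx":0,"dy":0,"dz":-0.06,"rx":0,"ry":0,"rz":0,"grip":0.115},{"dx":0,"dy":0,"dz":-0.08,"rx":0,"ry":0,"rz":0,"grip":0.115},{"dx":0,"dy":0,"dz":-0.08,"rx":0,"ry":0,"rz":0,"grip":0.115},{"dx":0,"dy":0,"dz":-0.08,"rx":0,"ry":0,"rz":0,"grip":0.115}]'
cat > look.py <<'E'
import sys
from fit import *
n=sys.argv[1];O=[]
for v in("wrist","top","scene"):
    c=get_calibration(v);im=get_image(v);cv2.imwrite(f"pics/{v}_{n}.png",im[:,:,::-1]);np.save(f"{v}_{n}.npy",c["world_from_camera"])
s=ctrl.read_state();print(s["clock"],s["eef_pos"],s["tool_rot"].round(3),s["width"],s["gripper_force"],s["force"])
E
python3 look.py p1
python3 - <<'E'
from fit import *
W=cal("wrist","wrist_p1.npy");im=cv2.imread("pics/wrist_p1.png")[:,:,::-1].copy()
h=cv2.cvtColor(im,cv2.COLOR_RGB2HSV);m=cv2.inRange(h,np.array((98,100,30)),np.array((112,255,255)))
D=lambda u,v,z:(591+.8616*u-.5075*v,229+.5075*u+.8616*v,z)
# hypotheses of outline corners, rim
print("rim corners pred",proj(W,[D(u,v,32) for u in(-71,71) for v in(-70.5,70.5)]))
ks=[k for k in cv2.findContours(m,0,2)[0] if cv2.contourArea(k)>300]
for k in ks:
    print(cv2.contourArea(k),cv2.boundingRect(k),cv2.approxPolyDP(cv2.convexHull(k),4,True)[:,0].tolist())
o=cv2.inRange(h,np.array((5,200,60)),np.array((17,255,255)));o[:,:285]=0;o[:,360:]=0;ys,xs=np.nonzero(o);print("orange",ys.min(),ys.max(),np.median(xs))
E
```

```text
clock: 11.18
eef_pos: [526.0, 60.3, 205.1]
tool_rot: [3.141, 0.0, -3.019]
force: [0.9, 0.3, -1.7]
width: 38.2
gripper_force: 35.4
clock: 11.8
eef_pos: [573.0, 262.4, 204.7]
tool_rot: [3.14, -0.0, -2.605]
force: [-0.8, 0.1, -1.0]
width: 38.4
gripper_force: 35.4
clock: 12.42
eef_pos: [573.9, 258.0, 173.6]
tool_rot: [-3.141, 0.0, -2.611]
force: [-0.3, -0.5, -0.8]
width: 38.1
gripper_force: 35.4
12.575 [573.9 258.4 173.8] [-3.1  0.  -2.6] 38.4505834902942 35.40764272212982 [ 0.5  0.  -0.9]
rim corners pred [[162.1 116.2]
 [374.9 116.3]
 [184.  309.8]
 [367.9 309.2]]
26273.0 (166, 117, 209, 193) [[373, 118], [368, 295], [297, 308], [188, 309], [166, 119]]
orange 158 317 321.0
```

The dish outline matches the prediction to about 1 mm. Lowering into lane a.

```bash
python3 -m creep '[{"dx":0,"dy":0,"dz":-0.04,"rx":0,"ry":0,"rz":0,"grip":0.115},{"dx":0,"dy":0,"dz":-0.09,"rx":0,"ry":0,"rz":0,"grip":0.115},{"dx":0,"dy":0,"dz":-0.12,"rx":0,"ry":0,"rz":0,"grip":0.115},{"dx":0,"dy":0,"dz":-0.135,"rx":0,"ry":0,"rz":0,"grip":0.115},{"dx":0,"dy":0,"dz":-0.144,"rx":0,"ry":0,"rz":0,"grip":0.115}]' && python3 -m creep '[{"dx":0,"dy":0,"dz":-0.002,"rx":0,"ry":0,"rz":0,"grip":0.115},{"dx":0,"dy":0,"dz":-0.004,"rx":0,"ry":0,"rz":0,"grip":0.115},{"dx":0,"dy":0,"dz":-0.006,"rx":0,"ry":0,"rz":0,"grip":0.115},{"dx":0,"dy":0,"dz":-0.006,"rx":0,"ry":0,"rz":0,"grip":0.115},{"dx":0,"dy":0,"dz":-0.006,"rx":0,"ry":0,"rz":0,"grip":0.115}]'
```

```text
clock: 13.2
eef_pos: [573.7, 258.4, 115.5]
tool_rot: [3.142, 0.0, -2.611]
force: [0.6, 0.7, -1.0]
width: 38.6
gripper_force: 35.4
clock: 13.82
eef_pos: [573.6, 258.4, 113.4]
tool_rot: [-3.142, 0.0, -2.611]
force: [0.5, 0.8, -1.9]
width: 38.6
gripper_force: 35.4
```

```bash
python3 -m creep '[{"dx":0,"dy":0,"dz":-0.002,"rx":0,"ry":0,"rz":0,"grip":0.115},{"dx":0,"dy":0,"dz":-0.004,"rx":0,"ry":0,"rz":0,"grip":0.115},{"dx":0,"dy":0,"dz":-0.004,"rx":0,"ry":0,"rz":0,"grip":0.115},{"dx":0,"dy":0,"dz":-0.004,"rx":0,"ry":0,"rz":0,"grip":0.115},{"dx":0,"dy":0,"dz":-0.004,"rx":0,"ry":0,"rz":0,"grip":0.115}]'
```

```text
clock: 14.45
eef_pos: [574.1, 258.7, 112.8]
tool_rot: [-3.141, 0.002, -2.611]
force: [-0.8, -0.7, 4.3]
width: 38.6
gripper_force: 36.2
```

```bash
python3 -m creep '[{"dx":0,"dy":0,"dz":0,"rx":0,"ry":0,"rz":0,"grip":0.07},{"dx":0,"dy":0,"dz":0,"rx":0,"ry":0,"rz":0,"grip":0.02},{"dx":0,"dy":0,"dz":0,"rx":0,"ry":0,"rz":0,"grip":-0.05},{"dx":0,"dy":0,"dz":0,"rx":0,"ry":0,"rz":0,"grip":-0.15},{"dx":0,"dy":0,"dz":0,"rx":0,"ry":0,"rz":0,"grip":-0.25}]' && python3 -m creep '[{"dx":0,"dy":0,"dz":0,"rx":0,"ry":0,"rz":0,"grip":-0.28},{"dx":0,"dy":0,"dz":0.02,"rx":0,"ry":0,"rz":0,"grip":-0.28},{"dx":0,"dy":0,"dz":0.06,"rx":0,"ry":0,"rz":0,"grip":-0.28},{"dx":0,"dy":0,"dz":0.12,"rx":0,"ry":0,"rz":0,"grip":-0.28},{"dx":0,"dy":0,"dz":0.2,"rx":0,"ry":0,"rz":0,"grip":-0.28}]'
python3 look.py p2
cat > ck.py <<'E'
import sys
from fit import *
n=sys.argv[1]
for v,zz in(("wrist",17.5),("top",20)):
    c=cal(v,f"{v}_{n}.npy");im=cv2.imread(f"pics/{v}_{n}.png")[:,:,::-1].copy()
    for ce,a,r in blobs(im,(4,205,60),(16,255,255),250)[0]:
        for z in(zz,30.5):
            w=np.array([atz(c,p,z)[:2] for p in cv2.boxPoints(r)]);e=w[1]-w[0],w[2]-w[1]
            m=w.mean(0)-[591,229];print(v,ce,a,"z",z,w.mean(0),"dish uv",m@[.8616,.5075],m@[-.5075,.8616],[(round(float(np.linalg.norm(x)),1),round(float(np.degrees(np.arctan2(x[1],x[0]))),1)) for x in e])
E
python3 ck.py p2
```

```text
clock: 15.08
eef_pos: [573.5, 258.3, 111.5]
tool_rot: [3.142, -0.0, -2.611]
force: [0.4, -0.4, 0.3]
width: 52.9
gripper_force: 6.8
clock: 15.7
eef_pos: [573.4, 258.3, 193.2]
tool_rot: [3.142, -0.0, -2.611]
force: [-0.1, 0.3, -1.1]
width: 54.9
gripper_force: 6.7
15.85 [575.1 259.1 194.6] [-3.1  0.  -2.6] 54.763362824309134 6.687541455030441 [-0.1  0.1 -0.6]
wrist [321.5 213.8] 2200 z 17.5 [572.2 257.8] dish uv -1.6058520701719294 34.39324559715759 [(19.8, 120.4), (92.7, 31.0)]
wrist [321.5 213.8] 2200 z 30.5 [569.6 256.3] dish uv -4.605247825914464 34.38772556788765 [(19.0, 120.4), (88.9, 31.0)]
top [469.3 205.8] 395 z 20 [ 604.4 -296.7] dish uv -255.26961536211252 -459.75948951392525 [(22.9, -89.3), (101.2, 177.5)]
top [469.3 205.8] 395 z 30.5 [ 601.9 -293.5] dish uv -255.79645951974084 -455.65198508425453 [(22.7, -89.3), (100.1, 177.5)]
top [200.  218.6] 289 z 20 [569.6 253.9] dish uv -5.83240644048983 32.33815111066002 [(19.0, -61.8), (90.3, -151.5)]
top [200.  218.6] 289 z 30.5 [567.4 251.1] dish uv -9.09499154057367 31.048499001566313 [(18.8, -61.8), (89.3, -151.5)]
```

Carrot one lies centred in lane a (v = 34, aligned at 31°). On to the second carrot.

```bash
python3 -m creep '[{"dx":-0.02,"dy":-0.06,"dz":0,"rx":0,"ry":0,"rz":-0.005,"grip":-0.28},{"dx":-0.05,"dy":-0.16,"dz":0,"rx":0,"ry":0,"rz":-0.015,"grip":-0.28},{"dx":-0.08,"dy":-0.27,"dz":0,"rx":0,"ry":0,"rz":-0.025,"grip":-0.28},{"dx":-0.11,"dy":-0.38,"dz":0,"rx":0,"ry":0,"rz":-0.035,"grip":-0.28},{"dx":-0.1215,"dy":-0.5,"dz":0,"rx":0,"ry":0,"rz":-0.045,"grip":-0.28}]'>/dev/null && python3 -m creep '[{"dx":0,"dy":-0.12,"dz":0,"rx":0,"ry":0,"rz":-0.01,"grip":-0.28},{"dx":0,"dy":-0.24,"dz":0,"rx":0,"ry":0,"rz":-0.02,"grip":-0.28},{"dx":0,"dy":-0.36,"dz":0,"rx":0,"ry":0,"rz":-0.03,"grip":-0.28},{"dx":0,"dy":-0.48,"dz":0,"rx":0,"ry":0,"rz":-0.04,"grip":-0.28},{"dx":0,"dy":-0.6,"dz":0,"rx":0,"ry":0,"rz":-0.045,"grip":-0.28}]'>/dev/null && python3 -m creep '[{"dx":0.04,"dy":-0.1,"dz":0,"rx":0,"ry":0,"rz":0,"grip":-0.28},{"dx":0.1,"dy":-0.18,"dz":0,"rx":0,"ry":0,"rz":0,"grip":-0.28},{"dx":0.16,"dy":-0.24,"dz":-0.02,"rx":0,"ry":0,"rz":0,"grip":-0.28},{"dx":0.19,"dy":-0.27,"dz":-0.05,"rx":0,"ry":0,"rz":0,"grip":-0.28},{"dx":0.194,"dy":-0.2725,"dz":-0.06,"rx":0,"ry":0,"rz":0,"grip":-0.28}]'
python3 look.py p3; python3 ck.py p3 | grep wrist
python3 - <<'E'
from fit import *
im=cv2.imread("pics/wrist_p3.png")[:,:,::-1].copy();h=cv2.cvtColor(im,cv2.COLOR_RGB2HSV)
m=(((h[...,0]<4)|(h[...,0]>174))&(h[...,1]>140)&(h[...,2]>40)).astype(np.uint8);k,l,st,ce=cv2.connectedComponentsWithStats(m)
for i in range(1,k):
    if st[i,4]>40:print(ce[i],st[i].tolist())
o=cv2.inRange(h,np.array((5,205,60)),np.array((16,255,255)))
for y in range(120,250,15):
    x=np.nonzero(o[y])[0];x=x[(x>260)&(x<380)]
    if len(x)>8:print(y,x.min(),x.max(),(x.min()+x.max())/2)
E
```

```text
clock: 17.73
eef_pos: [601.7, -291.2, 165.8]
tool_rot: [3.141, -0.003, 3.106]
force: [0.4, 0.3, -2.3]
width: 54.4
gripper_force: 6.7
17.875 [ 601.8 -289.6  167.3] [ 3.1 -0.   3.1] 54.80638504589161 6.688255146145821 [-0.4  0.3 -1.1]
wrist [320.8 207.8] 3704 z 17.5 [ 599.3 -290.3] dish uv -256.4085193038805 -451.6663147639132 [(23.7, 88.0), (92.4, -1.3)]
wrist [320.8 207.8] 3704 z 30.5 [ 596.1 -290.2] dish uv -259.13134290863843 -449.95483431637183 [(22.7, 88.0), (88.2, -1.3)]
[281.2 234.8] [277, 224, 10, 24, 124]
[358.  244.9] [354, 234, 10, 28, 153]
[284.1 269.3] [278, 264, 10, 10, 53]
[254.3 345.6] [237, 301, 37, 93, 2809]
[385.  348.2] [367, 301, 39, 94, 2893]
165 304 337 320.5
180 304 337 320.5
195 304 337 320.5
210 304 337 320.5
225 305 365 335.0
240 304 364 334.0
```

The carrot is at column 320.5 and the jaws centre on 319.6, so they are aligned. Descend, squeeze and lift.

```bash
python3 -m creep '[{"dx":0,"dy":0,"dz":-0.03,"rx":0,"ry":0,"rz":0,"grip":-0.3},{"dx":0,"dy":0,"dz":-0.06,"rx":0,"ry":0,"rz":0,"grip":-0.3},{"dx":0,"dy":0,"dz":-0.09,"rx":0,"ry":0,"rz":0,"grip":-0.3},{"dx":0,"dy":0,"dz":-0.106,"rx":0,"ry":0,"rz":0,"grip":-0.3},{"dx":0,"dy":0,"dz":-0.106,"rx":0,"ry":0,"rz":0,"grip":-0.3}]' >/dev/null && python3 -m creep '[{"dx":0,"dy":0,"dz":0,"rx":0,"ry":0,"rz":0,"grip":-0.2},{"dx":0,"dy":0,"dz":0,"rx":0,"ry":0,"rz":0,"grip":-0.1},{"dx":0,"dy":0,"dz":0,"rx":0,"ry":0,"rz":0,"grip":-0.03},{"dx":0,"dy":0,"dz":0,"rx":0,"ry":0,"rz":0,"grip":0.04},{"dx":0,"dy":0,"dz":0,"rx":0,"ry":0,"rz":0,"grip":0.07}]' && python3 -m creep '[{"dx":0,"dy":0,"dz":0,"rx":0,"ry":0,"rz":0,"grip":0.085},{"dx":0,"dy":0,"dz":0,"rx":0,"ry":0,"rz":0,"grip":0.1},{"dx":0,"dy":0,"dz":0,"rx":0,"ry":0,"rz":0,"grip":0.115},{"dx":0,"dy":0,"dz":0,"rx":0,"ry":0,"rz":0,"grip":0.115},{"dx":0,"dy":0,"dz":0,"rx":0,"ry":0,"rz":0,"grip":0.115}]'
```

```text
clock: 19.12
eef_pos: [602.7, -290.7, 125.6]
tool_rot: [-3.141, 0.0, 3.107]
force: [-0.0, -0.1, 0.6]
width: 40.0
gripper_force: 15.1
clock: 19.75
eef_pos: [602.9, -290.8, 125.9]
tool_rot: [-3.141, 0.001, 3.107]
force: [-0.5, 0.7, 5.1]
width: 38.7
gripper_force: 35.9
```

```bash
python3 -m creep '[{"dx":0,"dy":0,"dz":0.02,"rx":0,"ry":0,"rz":0,"grip":0.115},{"dx":0,"dy":0,"dz":0.06,"rx":0,"ry":0,"rz":0,"grip":0.115},{"dx":-0.03,"dy":0,"dz":0.12,"rx":0,"ry":0,"rz":0,"grip":0.115},{"dx":-0.1,"dy":0,"dz":0.17,"rx":0,"ry":0,"rz":0,"grip":0.115},{"dx":-0.194,"dy":0,"dz":0.2,"rx":0,"ry":0,"rz":0,"grip":0.115}]' && python3 -m creep '[{"dx":0,"dy":0.08,"dz":0,"rx":0,"ry":0,"rz":0.005,"grip":0.115},{"dx":0,"dy":0.2,"dz":0,"rx":0,"ry":0,"rz":0.015,"grip":0.115},{"dx":0,"dy":0.33,"dz":0,"rx":0,"ry":0,"rz":0.025,"grip":0.115},{"dx":0,"dy":0.46,"dz":0,"rx":0,"ry":0,"rz":0.035,"grip":0.115},{"dx":0,"dy":0.6,"dz":0,"rx":0,"ry":0,"rz":0.045,"grip":0.115}]' && python3 -m creep '[{"dx":0,"dy":0.14,"dz":0,"rx":0,"ry":0,"rz":0.01,"grip":0.115},{"dx":0.02,"dy":0.28,"dz":0,"rx":0,"ry":0,"rz":0.02,"grip":0.115},{"dx":0.08,"dy":0.42,"dz":0,"rx":0,"ry":0,"rz":0.03,"grip":0.115},{"dx":0.15,"dy":0.54,"dz":0,"rx":0,"ry":0,"rz":0.04,"grip":0.115},{"dx":0.208,"dy":0.626,"dz":0,"rx":0,"ry":0,"rz":0.045,"grip":0.115}]' && python3 -m creep '[{"dx":0,"dy":0,"dz":-0.02,"rx":0,"ry":0,"rz":0,"grip":0.115},{"dx":0,"dy":0,"dz":-0.06,"rx":0,"ry":0,"rz":0,"grip":0.115},{"dx":0,"dy":0,"dz":-0.08,"rx":0,"ry":0,"rz":0,"grip":0.115},{"dx":0,"dy":0,"dz":-0.08,"rx":0,"ry":0,"rz":0,"grip":0.115},{"dx":0,"dy":0,"dz":-0.08,"rx":0,"ry":0,"rz":0,"grip":0.115}]'
python3 look.py p4; python3 ck.py p4
python3 - <<'E'
from fit import *
W=cal("wrist","wrist_p4.npy");im=cv2.imread("pics/wrist_p4.png")[:,:,::-1].copy();h=cv2.cvtColor(im,cv2.COLOR_RGB2HSV)
m=cv2.inRange(h,np.array((98,100,30)),np.array((112,255,255)))
D=lambda u,v,z:(591+.8616*u-.5075*v,229+.5075*u+.8616*v,z)
print(proj(W,[D(u,v,32) for u in(-71,71) for v in(-70.5,70.5)]))
for k in cv2.findContours(m,0,2)[0]:
    if cv2.contourArea(k)>300:print(cv2.contourArea(k),cv2.approxPolyDP(cv2.convexHull(k),4,True)[:,0].tolist())
o=cv2.inRange(h,np.array((5,205,60)),np.array((16,255,255)))[:,285:360];ys,xs=np.nonzero(o);print("orange rows",ys.min(),ys.max(),np.median(xs)+285)
g=cv2.inRange(h,np.array((45,120,20)),np.array((75,255,255)))[:,290:355];print("green rows",np.nonzero(g)[0].min(initial=999),np.nonzero(g)[0].max(initial=0))
E
```

```text
clock: 20.38
eef_pos: [525.5, -290.8, 207.1]
tool_rot: [-3.14, 0.003, 3.108]
force: [-0.4, -0.8, -1.3]
width: 38.5
gripper_force: 35.4
clock: 21.0
eef_pos: [525.3, -49.5, 206.3]
tool_rot: [-3.141, 0.002, -2.892]
force: [0.1, -0.3, -1.0]
width: 38.6
gripper_force: 35.4
clock: 21.62
eef_pos: [609.0, 202.9, 206.3]
tool_rot: [3.141, 0.002, -2.607]
force: [1.3, -1.7, -1.4]
width: 38.7
gripper_force: 35.4
clock: 22.25
eef_pos: [608.4, 199.3, 173.7]
tool_rot: [-3.141, 0.0, -2.612]
force: [-0.1, -0.0, -0.6]
width: 38.5
gripper_force: 35.4
22.4 [608.5 199.7 173.9] [-3.1  0.  -2.6] 38.696801433269854 35.432846546173096 [-0.9  0.1 -2.8]
wrist [413.5 215.9] 3314 z 17.5 [574.7 260.2] dish uv 1.7873622912063756 35.16186330549154 [(101.0, -150.1), (20.6, 116.5)]
wrist [413.5 215.9] 3314 z 30.5 [573.3 255.9] dish uv -1.5509273290355177 32.146166643409416 [(96.6, -150.1), (19.7, 116.5)]
wrist [323.1 216.1] 2403 z 17.5 [607.6 199.5] dish uv -0.674574977073841 -33.87974977859627 [(25.2, 120.4), (81.8, 31.1)]
wrist [323.1 216.1] 2403 z 30.5 [604.8 197.8] dish uv -3.9058886704446647 -33.895455073105346 [(24.1, 120.4), (78.2, 31.1)]
[[265.3 116.6]
 [478.  115.7]
 [273.1 309.4]
 [456.9 309.2]]
422.5 [[271, 210], [277, 216], [279, 294], [274, 284]]
25708.0 [[476, 118], [455, 308], [396, 308], [346, 291], [283, 216], [268, 119]]
orange rows 159 317 324.0
green rows 319 325
```

```bash
python3 -m creep '[{"dx":0,"dy":0,"dz":-0.04,"rx":0,"ry":0,"rz":0,"grip":0.115},{"dx":0,"dy":0,"dz":-0.09,"rx":0,"ry":0,"rz":0,"grip":0.115},{"dx":0,"dy":0,"dz":-0.12,"rx":0,"ry":0,"rz":0,"grip":0.115},{"dx":0,"dy":0,"dz":-0.135,"rx":0,"ry":0,"rz":0,"grip":0.115},{"dx":0,"dy":0,"dz":-0.144,"rx":0,"ry":0,"rz":0,"grip":0.115}]' && python3 -m creep '[{"dx":0,"dy":0,"dz":-0.002,"rx":0,"ry":0,"rz":0,"grip":0.115},{"dx":0,"dy":0,"dz":-0.004,"rx":0,"ry":0,"rz":0,"grip":0.115},{"dx":0,"dy":0,"dz":-0.007,"rx":0,"ry":0,"rz":0,"grip":0.115},{"dx":0,"dy":0,"dz":-0.01,"rx":0,"ry":0,"rz":0,"grip":0.115},{"dx":0,"dy":0,"dz":-0.01,"rx":0,"ry":0,"rz":0,"grip":0.115}]'
```

```text
clock: 23.02
eef_pos: [608.3, 199.8, 115.4]
tool_rot: [3.142, -0.0, -2.611]
force: [-0.3, -0.6, -1.8]
width: 38.5
gripper_force: 35.4
clock: 23.65
eef_pos: [608.8, 200.0, 112.9]
tool_rot: [-3.141, 0.002, -2.611]
force: [-1.2, -1.2, 4.9]
width: 38.6
gripper_force: 36.2
```

Contact at the same height as before. Release, lift and check.

```bash
python3 -m creep '[{"dx":0,"dy":0,"dz":0,"rx":0,"ry":0,"rz":0,"grip":0.07},{"dx":0,"dy":0,"dz":0,"rx":0,"ry":0,"rz":0,"grip":0.02},{"dx":0,"dy":0,"dz":0,"rx":0,"ry":0,"rz":0,"grip":-0.05},{"dx":0,"dy":0,"dz":0,"rx":0,"ry":0,"rz":0,"grip":-0.15},{"dx":0,"dy":0,"dz":0,"rx":0,"ry":0,"rz":0,"grip":-0.25}]' && python3 -m creep '[{"dx":0,"dy":0,"dz":0,"rx":0,"ry":0,"rz":0,"grip":-0.28},{"dx":0,"dy":0,"dz":0.02,"rx":0,"ry":0,"rz":0,"grip":-0.28},{"dx":0,"dy":0,"dz":0.06,"rx":0,"ry":0,"rz":0,"grip":-0.28},{"dx":0,"dy":0,"dz":0.12,"rx":0,"ry":0,"rz":0,"grip":-0.28},{"dx":0,"dy":0,"dz":0.23,"rx":0,"ry":0,"rz":0,"grip":-0.28}]'
python3 look.py p5; python3 ck.py p5
```

```text
clock: 24.28
eef_pos: [608.1, 199.7, 111.5]
tool_rot: [3.142, -0.0, -2.611]
force: [0.2, -0.1, -1.0]
width: 53.2
gripper_force: 6.8
clock: 24.9
eef_pos: [607.3, 199.4, 204.4]
tool_rot: [3.141, -0.002, -2.611]
force: [0.7, 0.5, -1.1]
width: 54.5
gripper_force: 6.7
25.05 [610.3 200.6 207.8] [-3.1  0.  -2.6] 54.93594367251876 6.69002003967762 [-0.4 -0.3 -1.3]
wrist [404.2 207.6] 2734 z 17.5 [574.5 260. ] dish uv 1.5422322489723161 35.0656482482633 [(100.6, -149.7), (20.5, 117.2)]
wrist [404.2 207.6] 2734 z 30.5 [573.3 256.1] dish uv -1.4918106507369786 32.356374503518396 [(96.6, -149.7), (19.7, 117.2)]
wrist [321.7 210.8] 2220 z 17.5 [607.6 200.5] dish uv -0.12893032704211005 -32.974902055822625 [(94.4, -150.9), (19.1, 119.6)]
wrist [321.7 210.8] 2220 z 30.5 [605.1 199. ] dish uv -3.097162364267105 -33.00471937682761 [(90.6, -150.9), (18.3, 119.6)]
```

Both carrots lie centred in their lanes. Now the tongs go back above the stand.

```bash
python3 -m creep '[{"dx":-0.04,"dy":-0.05,"dz":0,"rx":0,"ry":0,"rz":-0.01,"grip":-0.28},{"dx":-0.12,"dy":-0.15,"dz":0,"rx":0,"ry":0,"rz":-0.03,"grip":-0.28},{"dx":-0.22,"dy":-0.28,"dz":0,"rx":0,"ry":0,"rz":-0.055,"grip":-0.28},{"dx":-0.32,"dy":-0.4,"dz":0,"rx":0,"ry":0,"rz":-0.075,"grip":-0.28},{"dx":-0.383,"dy":-0.4855,"dz":0,"rx":0,"ry":0,"rz":-0.0847,"grip":-0.28}]'>/dev/null && python3 -m creep '[{"dx":0,"dy":0,"dz":0,"rx":0,"ry":0,"rz":0,"grip":-0.28},{"dx":0,"dy":0,"dz":-0.012,"rx":0,"ry":0,"rz":0,"grip":-0.28},{"dx":0,"dy":0,"dz":-0.012,"rx":0,"ry":0,"rz":0,"grip":-0.28},{"dx":0,"dy":0,"dz":-0.012,"rx":0,"ry":0,"rz":0,"grip":-0.28},{"dx":0,"dy":0,"dz":-0.012,"rx":0,"ry":0,"rz":0,"grip":-0.28}]'
python3 look.py p6
python3 - <<'E'
from fit import *
for f in("w5","wrist_p6"):
  im=cv2.imread(f"pics/{f}.png")[:,:,::-1].copy();h=cv2.cvtColor(im,cv2.COLOR_RGB2HSV)
  m=(((h[...,0]<4)|(h[...,0]>174))&(h[...,1]>140)&(h[...,2]>40)).astype(np.uint8);k,l,st,ce=cv2.connectedComponentsWithStats(m)
  for i in range(1,k):
    if st[i,4]>30:print(f,ce[i],st[i].tolist())
W=cal("wrist","wrist_p6.npy");im=cv2.imread("pics/wrist_p6.png");
g0=cv2.imread("pics/w5.png");print(cv2.phaseCorrelate(cv2.cvtColor(g0,6).astype(np.float32)[170:260,240:400],cv2.cvtColor(im,6).astype(np.float32)[170:260,240:400]))
# stand rim: outline pred for candidate centres vs gradients
g=cv2.cvtColor(im,6).astype(np.float32);G=cv2.GaussianBlur(np.hypot(cv2.Sobel(g,5,1,0),cv2.Sobel(g,5,0,1)),(0,0),1)
best=[]
for cx in np.arange(445,462,.5):
  for cy in np.arange(-5,14,.5):
    L=[(cx-22,cy+t*43,65) for t in np.linspace(-1,1,60)]+[(cx+22,cy+t*43,65) for t in np.linspace(-1,1,60)]+[(cx+t*22,cy+s*43,65) for s in(-1,1) for t in np.linspace(-1,1,30)]
    p=np.round(proj(W,L)).astype(int);best.append((float(np.mean(G[p[:,1],p[:,0]])),cx,cy))
best.sort(reverse=True);print(best[:5])
E
```

```text
clock: 26.3
eef_pos: [455.2, 6.0, 198.8]
tool_rot: [3.141, -0.0, 3.141]
force: [-0.3, -0.3, -1.4]
width: 54.4
gripper_force: 6.7
26.45 [455.    5.7 198.9] [ 3.1 -0.   3.1] 54.74315079605948 6.690986081957817 [ 0.2 -0.2 -1.6]
w5 [280.4 233.5] [275, 223, 11, 23, 121]
w5 [359.  243.6] [355, 235, 11, 25, 161]
w5 [283.6 268.4] [278, 263, 9, 10, 44]
w5 [252.2 349. ] [234, 302, 39, 93, 2783]
w5 [386.6 350.3] [369, 304, 37, 91, 2673]
wrist_p6 [281.1 234.9] [276, 225, 11, 22, 113]
wrist_p6 [357.8 244.7] [354, 235, 11, 26, 164]
wrist_p6 [284.3 269.3] [278, 264, 10, 10, 46]
wrist_p6 [253.7 348.9] [236, 301, 38, 94, 2784]
wrist_p6 [385.1 349.4] [367, 303, 37, 92, 2732]
((-0.5233934280843897, 0.2707489286324076), 0.9039996589554681)
[(106.32959747314453, np.float64(456.0), np.float64(4.0)), (103.90492248535156, np.float64(456.0), np.float64(3.5)), (103.43112182617188, np.float64(455.5), np.float64(4.0)), (103.34730529785156, np.float64(456.0), np.float64(4.5)), (102.38127136230469, np.float64(456.5), np.float64(4.0))]
```

The tongs sit in the hand as they did when lifted, and the stand centre is about (456,4). Lower into it.

```bash
python3 -m creep '[{"dx":0.002,"dy":-0.003,"dz":-0.05,"rx":0,"ry":0,"rz":0,"grip":-0.28},{"dx":0.002,"dy":-0.003,"dz":-0.11,"rx":0,"ry":0,"rz":0,"grip":-0.28},{"dx":0.002,"dy":-0.003,"dz":-0.17,"rx":0,"ry":0,"rz":0,"grip":-0.28},{"dx":0.002,"dy":-0.003,"dz":-0.215,"rx":0,"ry":0,"rz":0,"grip":-0.28},{"dx":0.002,"dy":-0.003,"dz":-0.235,"rx":0,"ry":0,"rz":0,"grip":-0.28}]' && python3 -m creep '[{"dx":0,"dy":0,"dz":-0.002,"rx":0,"ry":0,"rz":0,"grip":-0.28},{"dx":0,"dy":0,"dz":-0.004,"rx":0,"ry":0,"rz":0,"grip":-0.28},{"dx":0,"dy":0,"dz":-0.006,"rx":0,"ry":0,"rz":0,"grip":-0.28},{"dx":0,"dy":0,"dz":-0.006,"rx":0,"ry":0,"rz":0,"grip":-0.28},{"dx":0,"dy":0,"dz":-0.006,"rx":0,"ry":0,"rz":0,"grip":-0.28}]'
```

```text
clock: 27.08
eef_pos: [455.4, 4.3, 104.1]
tool_rot: [-3.142, -0.001, 3.14]
force: [-0.8, -0.3, -0.1]
width: 54.8
gripper_force: 6.7
clock: 27.7
eef_pos: [456.5, 4.3, 103.2]
tool_rot: [3.142, 0.002, 3.14]
force: [0.2, -0.7, 5.7]
width: 54.7
gripper_force: 8.3
```

```bash
python3 -m creep '[{"dx":0,"dy":0,"dz":0,"rx":0,"ry":0,"rz":0,"grip":-0.34},{"dx":0,"dy":0,"dz":0,"rx":0,"ry":0,"rz":0,"grip":-0.4},{"dx":0,"dy":0,"dz":0,"rx":0,"ry":0,"rz":0,"grip":-0.46},{"dx":0,"dy":0,"dz":0,"rx":0,"ry":0,"rz":0,"grip":-0.55},{"dx":0,"dy":0,"dz":0,"rx":0,"ry":0,"rz":0,"grip":-0.75}]' && python3 -m creep '[{"dx":0,"dy":0,"dz":0,"rx":0,"ry":0,"rz":0,"grip":-1},{"dx":0,"dy":0,"dz":0,"rx":0,"ry":0,"rz":0,"grip":-1},{"dx":0,"dy":0,"dz":0,"rx":0,"ry":0,"rz":0,"grip":-1},{"dx":0,"dy":0,"dz":0.04,"rx":0,"ry":0,"rz":0,"grip":-1},{"dx":0,"dy":0,"dz":0.08,"rx":0,"ry":0,"rz":0,"grip":-1}]' && python3 -m creep '[{"dx":0,"dy":0,"dz":0.08,"rx":0,"ry":0,"rz":0,"grip":-1},{"dx":0,"dy":0,"dz":0.18,"rx":0,"ry":0,"rz":0,"grip":-1},{"dx":0,"dy":0,"dz":0.28,"rx":0,"ry":0,"rz":0,"grip":-1},{"dx":0,"dy":0,"dz":0.36,"rx":0,"ry":0,"rz":0,"grip":-1},{"dx":0,"dy":0,"dz":0.4,"rx":0,"ry":0,"rz":0,"grip":-1}]'
python3 look.py p7;python3 ck.py p7
python3 - <<'E'
from fit import *
D={}
for v in("wrist","scene"):
  c=cal(v,f"{v}_p7.npy");im=cv2.imread(f"pics/{v}_p7.png")[:,:,::-1].copy();h=cv2.cvtColor(im,cv2.COLOR_RGB2HSV)
  m=(((h[...,0]<4)|(h[...,0]>174))&(h[...,1]>150)&(h[...,2]>50)).astype(np.uint8);k,l,st,ce=cv2.connectedComponentsWithStats(m)
  for i in range(1,k):
    if st[i,4]>20:print(v,ce[i],st[i].tolist())
  print(proj(c,[(455,30,123),(455,-20,123)]))
a,b=cv2.imread("pics/scene0.png"),cv2.imread("pics/scene_p7.png")
d=cv2.morphologyEx((cv2.absdiff(a,b).max(2)>45).astype(np.uint8),cv2.MORPH_OPEN,np.ones((3,3)))
k,l,st,ce=cv2.connectedComponentsWithStats(d)
print([s.tolist() for s in st[1:] if s[4]>60])
E
```

```text
clock: 28.32
eef_pos: [455.8, 4.4, 102.5]
tool_rot: [3.142, -0.0, 3.14]
force: [-0.2, -0.3, -0.0]
width: 74.6
gripper_force: 0.0
clock: 28.95
eef_pos: [455.5, 4.3, 134.7]
tool_rot: [-3.142, -0.001, 3.14]
force: [0.9, -0.1, -0.7]
width: 85.4
gripper_force: 0.0
clock: 29.58
eef_pos: [456.4, 4.4, 296.4]
tool_rot: [3.141, 0.003, 3.14]
force: [0.1, 0.7, -0.2]
width: 85.2
gripper_force: 0.0
29.725 [456.    4.3 294.9] [3.1 0.  3.1] 85.03919945461463 0.0 [ 0.5 -0.4 -0.1]
wrist [550.3 291.8] 1617 z 17.5 [576.2 260.9] dish uv 3.404924012507539 35.029714594865226 [(22.5, 118.7), (105.9, 30.7)]
wrist [550.3 291.8] 1617 z 30.5 [570.1 253. ] dish uv -5.787668099971303 31.279146947598246 [(21.8, 118.7), (102.7, 30.7)]
wrist [493.2 317.1] 1128 z 17.5 [613.2 203.5] dish uv 6.168218983127899 -33.26599620808882 [(20.8, 122.0), (101.9, 31.0)]
wrist [493.2 317.1] 1128 z 30.5 [606.  197.3] dish uv -3.1095628221874714 -34.91107360287972 [(20.2, 122.0), (98.8, 31.0)]
top [228.3 199.7] 293 z 20 [608.  197.1] dish uv -1.5097939508271294 -36.1061201861811 [(19.3, -58.4), (99.5, -149.1)]
top [228.3 199.7] 293 z
[... 315 characters left out ...]
 -59.2), (97.1, -149.1)]
wrist [343.  180.8] [341, 178, 5, 6, 24]
wrist [289.2 208.8] [282, 190, 18, 40, 511]
wrist [351.6 209.1] [345, 190, 14, 40, 480]
[[351.6 207.8]
 [288.4 207.9]]
scene [374.8  12.3] [365, 0, 22, 31, 306]
scene [326.2 204.7] [322, 200, 9, 10, 56]
scene [349.4 210.6] [345, 206, 9, 10, 56]
[[350.9 210. ]
 [327.3 204.3]]
[[321, 1, 9, 14, 112], [337, 0, 28, 5, 92], [453, 0, 10, 10, 64], [437, 15, 17, 13, 161], [318, 17, 50, 34, 1073], [372, 31, 6, 11, 66], [434, 33, 9, 17, 114], [309, 107, 11, 9, 78], [362, 115, 10, 10, 74], [211, 124, 124, 108, 3962], [385, 166, 41, 13, 262], [403, 175, 194, 87, 3115], [256, 179, 9, 9, 70], [433, 301, 29, 50, 699], [396, 305, 27, 50, 696]]
```

The tongs stand upright in the stand, both carrots are in their lanes, and the gripper is clear of everything.

```bash
python3 -c "
from cell import ctrl
print(ctrl.finish_job())"
```

```text
the job is handed in; nothing more can be done
None
```

The job is handed in at about 30 s on the robot clock: both carrots lie lengthwise in the middle of their own lanes, the tongs are back upright in the stand, and I touched neither the parsnip nor the bottle, bowl and jar.

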